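# Check the bench hook scale with its weights

### The job

Check the hook scale: swing its window cover aside right to the stop, then hang the check weights that are there on the hook one after another, from the smallest to the largest, each time letting go and waiting until the needle has stood still for a good second before taking the weight off and standing it upright in the wooden tray. While the largest one hangs at rest, slide the marker until its index stands over the needle, and leave it there. When all the weights are in the tray swing the cover shut over the window again, and do not disturb the other things on the table.

Things in the scene. Friction and masses are not known exactly. Their poses are not given: they have to be found in the camera images.
- scale: bench hook scale, fixed to the table: grey steel housing 90 x 180 mm, 150 mm high, on a 116 x 192 mm base plate. Origin on the table under its centre, z up; a hook arm comes out of its front face (towards -x of this frame), 45 mm from the centre. The reading window is in its top and runs along y.
- hook_seat (a point): bottom of the hook's saddle, where an eye rests; 115 mm in front (-x) of the scale's origin (70 mm off its front face), 126 mm above the table when empty; goes down with the hook arm. The hook is a round bar 7 mm thick along -x of the scale; it dips 8 mm into the saddle and turns up beyond it to a blunt tip, which ends 22 mm farther out and 17 mm above the saddle.
- hook_arm (a joint): m the hook arm has been pulled down against its spring: 0 empty, about 0.01 for each 0.1 kg hung on it, stop at 0.046; let go with a load it bobs for about 2 s.
- pointer (a joint): m the black needle in the window has moved from the zero line towards +y of the scale; geared to the hook arm, 1.75 times its travel. The largest weight brings it to between 0.062 and 0.076.
- pointer_needle (a point): middle of the thin needle lying across the window (along x of the scale), 153 mm above the table.
- marker (a joint): m of the sliding marker along its rail in front of the window, from the zero line towards +y of the scale, range -0.008 to 0.088: equal to joint pointer when its thin index stands over the needle. A drag of 1.2 N keeps it where it is left.
- marker_tab (a point): grip of the sliding marker, 8 mm wide along the rail (y of the scale), 11 mm across; this point is 5 mm below its top, 22 mm above the housing's top (172 mm above the table), on the line of its index. Nothing near it stands higher than 10 mm over the housing, save the knob of the cover.
- cover (a joint): angle in rad of the flat steel cover about its pivot screw (vertical axis): 0 = over the window (closed stop), turning anticlockwise seen from above, so that its knob swings to the rear (+x of the scale), to the stop at 1.65. A light drag (0.03 N m) keeps it where it is left.
- cover_pivot (a point): pivot screw of the cover, near the +y end of the housing's top, 159 mm above the table.
- cover_knob (a point): black knob on the cover's free end, 96 mm from the pivot: round, 11 mm thick at the foot, 15 mm at the head, rising 24 mm from the cover; this point is on its axis, 5 mm below its top, 179 mm above the table.
- tray_floor (a point): centre of the floor of the shallow wooden tray for the weights, which is fixed to the table: outside 90 (x) x 240 (y) mm, walls 7 mm thick and 18 mm high; this point is 6 mm above the table, axes along the tray. Behind its right half stands a drill stand, whose lever knob, 0.24 m above the table, comes forward to x = 0.55: keep the gripper clear of it.
- weight_100: smallest check weight (about 0.1 kg within 10 percent; may be absent): upright steel cylinder 36 mm across, 13 mm high, with a flat eye on top, 36 mm wide (y) and 9 mm thick (x): two legs 7 mm wide, a 22 mm opening between them under a roof pointed in the middle. The opening goes through along x. Origin: centre of the underside; top of the eye at 51 mm.
- eye_100 (a point): highest point of the opening in that eye (underside of the roof), 43 mm above the smallest weight's underside; this point lies 0 to 4 mm above the hook's saddle when it hangs there.
- weight_200: second smallest check weight (about 0.2 kg within 10 percent; may be absent): upright steel cylinder 40 mm across, 20 mm high, with a flat eye on top, 36 mm wide (y) and 9 mm thick (x): two legs 7 mm wide, a 22 mm opening between them under a roof pointed in the middle. The opening goes through along x. Origin: centre of the underside; top of the eye at 58 mm.
- eye_200 (a point): highest point of the opening in that eye (underside of the roof), 50 mm above the second smallest weight's underside; this point lies 0 to 4 mm above the hook's saddle when it hangs there.
- weight_300: second largest check weight (about 0.3 kg within 10 percent; may be absent): upright steel cylinder 44 mm across, 25 mm high, with a flat eye on top, 36 mm wide (y) and 9 mm thick (x): two legs 7 mm wide, a 22 mm opening between them under a roof pointed in the middle. The opening goes through along x. Origin: centre of the underside; top of the eye at 63 mm.
- eye_300 (a point): highest point of the opening in that eye (underside of the roof), 55 mm above the second largest weight's underside; this point lies 0 to 4 mm above the hook's saddle when it hangs there.
- weight_400: largest check weight (about 0.4 kg within 10 percent): upright steel cylinder 48 mm across, 28 mm high, with a flat eye on top, 36 mm wide (y) and 9 mm thick (x): two legs 7 mm wide, a 22 mm opening between them under a roof pointed in the middle. The opening goes through along x. Origin: centre of the underside; top of the eye at 66 mm.
- eye_400 (a point): highest point of the opening in that eye (underside of the roof), 58 mm above the largest weight's underside; this point lies 0 to 4 mm above the hook's saddle when it hangs there.
- glue_can: bystander: white glue tin, 36 x 62 x 100 mm; leave it alone.
- pliers_red: bystander: pliers with red handles; leave it alone.
- tape_black: bystander: roll of black tape; leave it alone.
- screwdriver_orange: bystander: screwdriver with an orange handle; leave it alone.
- desk_lamp_pink: fixed desk lamp behind the weights; origin on the table at its foot. Its shade hangs 0.29 to 0.43 m above the table, from 0.12 m nearer the robot than this point to 0.05 m behind it and from 0.06 m right to 0.10 m left of it: keep the arm and the gripper clear of it when crossing the table.

How it is judged:
By the outcome, as a careful person would: the job done as asked, in the order asked, and still so for the second after the job is handed in, with the robot touching nothing.
Of weight_100, weight_200, weight_300 only 1 to 2 are there at a start; the rules pass over those that are not, and their reading is None.
At some moment in a run one of weight_100, weight_200, weight_300, weight_400 may be knocked a few centimetres aside while the robot is not near it.
It also fails if it takes over 210 s, if anything falls off the work surface, if the arm or the gripper's body presses on something with over 40 N, if the wrist force passes 120 N, or if a joint passes its speed limit or range.

### The arm

A 6-joint arm with a two-finger parallel gripper is mounted at the origin on a cart in front of the work surface, level with it; the furniture and walls round the work are solid. World frame = base frame: x ahead of the robot, y to its left, z up, the work surface at z = 0. Lengths are in m, angles in degrees, forces in N, time in s.
With the tool pointing down it reaches from about 0.4 to 0.825 m from the base axis. Payload 7 kg.
Tool frame: the origin (TCP) lies between the finger pads; the fingertips stand 19 mm ahead of it and the grasp point (between the pads) is the TCP (r.finger_overhang is the distance from the TCP to the fingertips, in m); z points along the fingers, y is the direction in which the jaws open and shut (so a half turn about z gives the same grasp; the last joint's range is limited). The gripper opens to 88 mm and grips with 3 to 60 N. Pads are 19 mm wide; open, the fingers measure 130 mm over their backs; the gripper's body (78 mm by 193 mm) begins 47 mm behind the grasp point.
Start: joints at [82.053, 20.546, 0.682, 0, -70.136, -16.507], TCP at [0.279, 0.614, 0.246] pointing down, gripper open.
Joint ranges: [-176.03, 176.03], [-82.01, 121.73], [-58.28, 71.71], [-173.87, 95.51], [-174.79, -0.11], [-173.66, 173.66]. Speed limits (degrees/s): [136.94, 136.94, 172.46, 180, 180, 180].

### API

Orientations are given as [roll, pitch, yaw] about the fixed x, y, z axes, in that order (R = Rz(yaw) Ry(pitch) Rx(roll)).
In Python, from plant import r, optics gives the robot as it stands. The module is installed in compiled form; this text tells all that it offers.
- The arm moves only by the tool step_arm, never from a script. Its argument "increments" is a list of rows, each an object of numbers: "tx", "ty", "tz": the shift along the world's x, y, z in mm; "ax", "ay", "az": the turn, a rotation vector about the world's x, y, z in degrees; "claw": the gripper command: -1 is shut, 1 is fully open, values between are in proportion. In form: [{"tx": .., "ty": .., "tz": .., "ax": .., "ay": .., "az": .., "claw": ..}, ...]. A call has 1 to 12 rows; each row shifts and turns the commanded pose from where the row before left it; what a row does not reach is not made up. A row lasts 1/10 s, in which the tool goes at most 50 mm and 8.59 degrees, less where a joint would pass 70% of its speed; a pose out of reach is approached as far as the arm can. A call with a gripper value outside its range is refused whole. The fingers move at their own pace and stop on an object; "newtons" is the grip in N (left out, the last holds). Time passes only in rows, so rows that do not move let the fingers close. It gives the time, the measured TCP pose, the force and the opening at its end, in the units of the state.
- r.get_state(): the state, without advancing time (a new reading comes with each control period).
- optics.capture(name): name is "side" or "top" or "wrist"; returns a dict with "image" (420x560x3 uint8, blue, green, red), "depth" (420x560 float32, m along the optical axis (not along the pixel's ray), 0 where there is no reading), "fx", "fy", "cx", "cy" (pixels), "distortion" ([k1, k2, p1, p2, k3] as OpenCV has them; the pictures are not rectified), "R" (3x3) and "t" (3): a world point X has camera coordinates R X + t. Camera axes: x right, y down, z forward; pixel columns grow to the right and rows downward; lengths in m; the calibration is good to about 2 mm. A picture is of the moment at which its call begins.
- r.close_job(): hands the job in, once; it reports no verdict.
The state is a dict: "time_s": time; "joints": joint angles; "qd": joint speeds; "joint_torque": joint torques, N m; "tcp_pos": TCP position; "eef_rot": TCP orientation; "contact_force": force on the tool from outside, world axes, zero at the start; "moment": the same for the moment, N m; "gripper_width": finger opening in m.
Only numpy, scipy, OpenCV 4.12 (cv2) and the standard library are available. Lean on these libraries where they do the work, as an engineer would, in place of code of your own. Each camera call takes 0.05 s, during which the arm holds its last target. There are 200 camera calls.

## Working session

There is one attempt and no reset: what is moved stays moved. The work goes in short steps, Python scripts to look and compute and a tool call to move; the robot and the scene stay as the last step left them, time stands still between calls to the robot, and variables do not carry over. Pictures are saved under pics/ and viewed, about 12 in all and at most 16, crops included, and the job is handed in when it is done.

Besides the shell and the picture viewer there is one more tool, called after "Call:" as name(argument=value, ...), one argument or row to a line, values as JSON. step_arm: Moves the arm, as the interface text tells. Its arguments: {"type":"object","properties":{"increments":{"type":"array","items":{"type":"object","properties":{"tx":{"type":"number"},"ty":{"type":"number"},"tz":{"type":"number"},"ax":{"type":"number"},"ay":{"type":"number"},"az":{"type":"number"},"claw":{"type":"number"}}}},"newtons":{"type":"number"}},"required":["increments"]}

```bash
mkdir -p pics; ls; cat > h.py <<'E'
import numpy as np, cv2
from plant import r, optics
def cap(name, fn=None):
    c=optics.capture(name)
    if fn: cv2.imwrite('pics/'+fn,c['image'])
    np.savez('last_'+name+'.npz',**{k:np.array(v) for k,v in c.items()})
    return c
def load(name): return dict(np.load('last_'+name+'.npz'))
def K(c): return np.array([[c['fx'],0,c['cx']],[0,c['fy'],c['cy']],[0,0,1]],float)
def ray(c,u,v):
    p=cv2.undistortPoints(np.array([[[u,v]]],float),K(c),np.array(c['distortion'],float))[0,0]
    R=np.array(c['R']);t=np.array(c['t'])
    return -R.T@t, R.T@np.array([p[0],p[1],1])
def atz(c,u,v,z):
    o,d=ray(c,u,v); return o+d*(z-o[2])/d[2]
def dep(c,u,v):
    o,d=ray(c,u,v); return o+d*float(c['depth'][int(round(v)),int(round(u))])
def proj(c,X):
    return cv2.projectPoints(np.array(X,float).reshape(-1,1,3),cv2.Rodrigues(np.array(c['R'],float))[0],np.array(c['t'],float),K(c),np.array(c['distortion'],float))[0][:,0]
E
python3 - <<'E'
from h import *
for n in ('top','side','wrist'):
    c=cap(n,n+'0.png'); print(n,-np.array(c['R']).T@c['t'],c['R'],c['fx'])
print(r.get_state())
E
```

```text
pics
top [0.30771464 0.02021273 1.33613286] [[ 0.01820606 -0.99981785  0.00572743]
 [-0.99234383 -0.01876924 -0.12207146]
 [ 0.12215672 -0.00346114 -0.99250479]] 491.6285659512415
side [0.50278001 0.94939027 1.03220292] [[-0.99840956  0.05214307 -0.02143475]
 [ 0.05157962  0.69137994 -0.72064785]
 [-0.02275724 -0.7206073  -0.69296986]] 463.3129102030126
wrist [0.35290847 0.58101254 0.38445918] [[-0.41472098 -0.90994461  0.00270542]
 [-0.86748858  0.39626512  0.30072832]
 [-0.27471817  0.12237142 -0.95370601]] 347.5532127748682
{'time_s': 0.15, 'joints': array([ 8.20526852e+01,  2.05821330e+01,  6.46284718e-01, -1.40042152e-02,
       -7.01359026e+01, -1.65059353e+01]), 'qd': array([-0.09379522, -0.26409504,  0.1395154 ,  0.04812492,  0.0887292 ,
        0.0198716 ]), 'joint_torque': array([-1.42985282e-03, -5.83272529e+01,  2.93289846e+01,  7.00120032e+00,
        8.79552565e-03, -1.02661363e-04]), 'tcp_pos': array([0.27931058, 0.6141256 , 0.24484195]), 'eef_rot': array([ 1.79927465e+02, -7.76313884e-03, -2.44580118e+01]), 'contact_force': array([-0.95563461, -0.45563482, -0.04540926]), 'moment': array([ 0.00786722,  0.00441165, -0.0120946 ]), 'gripper_width': 0.08758004086404192}
```

View pics/top0.png

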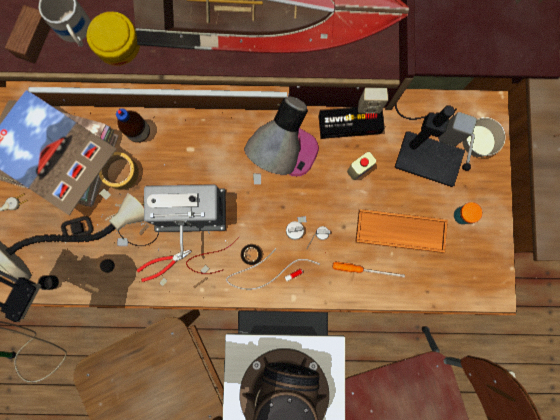

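View pics/side0.png

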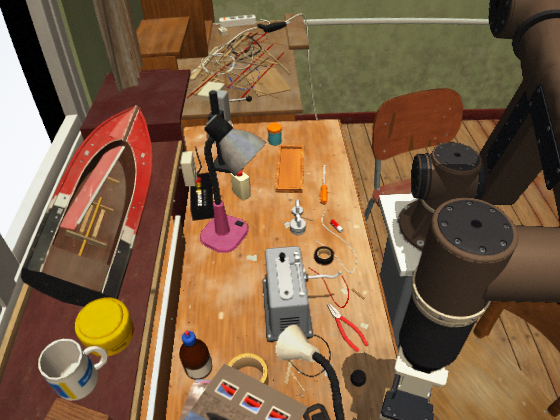

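```bash
python3 - <<'E'
from h import *
c=load('top')['image']
a=cv2.resize(c[175:295,135:265],None,fx=4.6,fy=4.6,interpolation=cv2.INTER_CUBIC)
b=cv2.resize(c[195:270,265:345],None,fx=7,fy=7,interpolation=cv2.INTER_CUBIC)
cv2.imwrite('pics/a.png',a);cv2.imwrite('pics/b.png',b)
E
```

```text
(no output)
```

View pics/a.png

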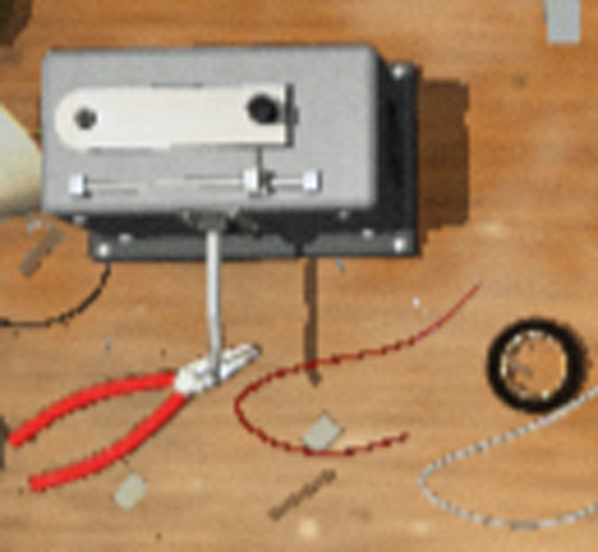

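View pics/b.png

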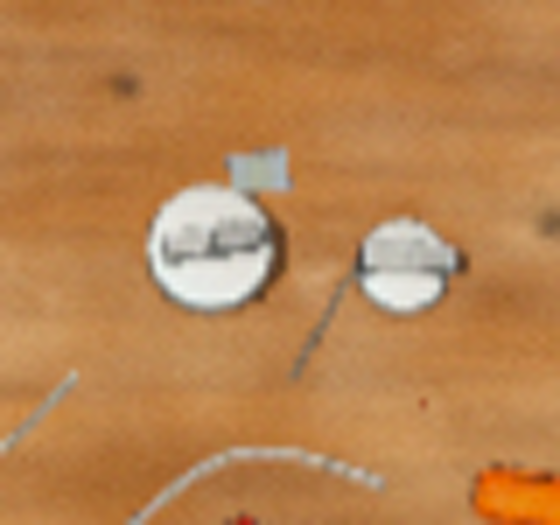

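```bash
python3 - <<'E'
from h import *
c=load('top'); np.set_printoptions(precision=4,suppress=True)
A=lambda x,y:(135+x/4.6-.39,175+y/4.6-.39)
B=lambda x,y:(265+x/7-.43,195+y/7-.43)
for n,p,z in [('pivot',A(87,118),.159),('knob',A(263,108),.184),('tab',A(259,176),.177),('railL',A(78,184),.16),('railR',A(312,180),.16),('hooktip',A(213,378),.143),('hookroot',A(211,225),.134),
 ('topTL',A(43,50),.15),('topTR',A(375,45),.15),('topBR',A(375,210),.15),('topBL',A(43,213),.15)]:
    print(n,atz(c,*p,z),dep(c,*p))
for n,p,z in [('big',B(211,247),.028),('small',B(403,265),.013)]: print(n,atz(c,*p,z),dep(c,*p))
for p in [(160,240),(268,237)]: print('bigeye',atz(c,*B(*p),.066))
for p in [(360,255),(455,255)]: print('smalleye',atz(c,*B(*p),.051))
for p in [(357,211),(444,219),(444,250),(357,241)]: print('tray',atz(c,*p,.018))
print('lamp',dep(c,300,110),dep(c,270,150),dep(c,247,160),dep(c,285,170))
for z in (.0,): print('foot',atz(c,295,150,z))
# high points cloud near weights
d=c['depth'];vv,uu=np.mgrid[210:250,280:335]
P=np.array([dep(c,u,v) for u,v in zip(uu.ravel(),vv.ravel())]);
for lo,hi in((280,308),(312,335)):
    s=(uu.ravel()>=lo)&(uu.ravel()<hi)&(P[:,2]>.03)
    print(np.sort(P[s,2])[-12:],P[s].mean(0))
E
```

```text
pivot [0.4821 0.3262 0.159 ] [0.4812 0.3246 0.1652]
knob [0.4854 0.2295 0.184 ] [0.4854 0.2295 0.1837]
tab [0.4509 0.2314 0.177 ] [0.4514 0.2321 0.1729]
railL [0.447  0.3289 0.16  ] [0.4468 0.3283 0.1621]
railR [0.4514 0.2067 0.16  ] [0.4517 0.2069 0.1582]
hooktip [0.3477 0.2574 0.143 ] [0.3478 0.258  0.1396]
hookroot [0.4294 0.2637 0.134 ] [0.4291 0.2631 0.1371]
topTL [0.5196 0.3537 0.15  ] [0.5463 0.3958 0.0004]
topTR [0.5256 0.1775 0.15  ] [0.5525 0.1968 0.0041]
topBR [0.4374 0.1744 0.15  ] [0.4396 0.1772 0.1291]
topBL [0.4325 0.3492 0.15  ] [0.4474 0.3886 0.0079]
big [ 0.4289 -0.0203  0.028 ] [ 0.4255 -0.0192  0.0645]
small [ 0.4247 -0.095   0.013 ] [ 0.4212 -0.0916  0.0522]
bigeye [ 0.4276 -0.0002  0.066 ]
bigeye [ 0.4295 -0.0402  0.066 ]
smalleye [ 0.4248 -0.0755  0.051 ]
smalleye [ 0.4254 -0.1111  0.051 ]
tray [ 0.4842 -0.1884  0.018 ]
tray [ 0.4668 -0.4239  0.018 ]
tray [ 0.383  -0.4221  0.018 ]
tray [ 0.4029 -0.1884  0.018 ]
lamp [ 0.623  -0.0147  0.4251] [0.5517 0.0419 0.3925] [0.6235 0.1141 0.0002] [0.519  0.0115 0.3615]
foot [ 0.6546 -0.0186  0.    ]
[0.0644 0.0644 0.0646 0.0652 0.0656 0.0656 0.0656 0.0673 0.0674 0.0694
 1.3361 1.3361] [ 0.427  -0.0184  0.068 ]
[0.0496 0.0498 0.0503 0.0506 0.0509 0.0519 0.0522 0.0523 0.0524 0.054
 1.3361 1.3361] [ 0.4199 -0.0898  0.1034]
```

```bash
python3 - <<'E'
from h import *
c=load('top'); np.set_printoptions(precision=3,suppress=True)
print('cream',[dep(c,u,v) for u,v in [(125,210),(115,215),(100,222),(75,230),(131,122),(180,270),(165,266),(253,254),(295,274)]])
d=c['depth'];vv,uu=np.mgrid[170:330,20:230:1]
P=np.array([dep(c,u,v) for u,v in zip(uu.ravel(),vv.ravel())]); P=P[(P[:,2]<1)]
for y0 in np.arange(.15,.7,.05):
  for x0 in (.2,.3,.4,.5):
    s=(abs(P[:,1]-y0)<.025)&(abs(P[:,0]-x0)<.05)
    if s.any(): print('(%.2f %.2f %.3f)'%(x0,y0,P[s,2].max()),end=' ')
E
```

```text
cream [array([0.465, 0.414, 0.094]), array([0.453, 0.441, 0.087]), array([0.443, 0.51 , 0.002]), array([0.418, 0.569, 0.019]), array([0.69 , 0.406, 0.113]), array([0.317, 0.286, 0.004]), array([ 0.327,  0.328, -0.002]), array([0.363, 0.091, 0.006]), array([ 0.312, -0.023,  0.014])]
(0.20 0.15 0.008) (0.30 0.15 0.015) (0.40 0.15 0.153) (0.50 0.15 0.144) (0.20 0.20 0.008) (0.30 0.20 0.011) (0.40 0.20 0.163) (0.50 0.20 0.183) (0.20 0.25 0.008) (0.30 0.25 0.143) (0.40 0.25 0.178) (0.50 0.25 0.188) (0.20 0.30 0.009) (0.30 0.30 0.019) (0.40 0.30 0.163) (0.50 0.30 0.167) (0.20 0.35 0.008) (0.30 0.35 0.015) (0.40 0.35 0.162) (0.50 0.35 0.166) (0.20 0.40 0.008) (0.30 0.40 0.013) (0.40 0.40 0.097) (0.50 0.40 0.101) (0.20 0.45 0.007) (0.30 0.45 0.035) (0.40 0.45 0.102) (0.50 0.45 0.093) (0.20 0.50 0.337) (0.30 0.50 0.340) (0.40 0.50 0.106) (0.50 0.50 0.091) (0.20 0.55 0.338) (0.30 0.55 0.340) (0.40 0.55 0.111) (0.50 0.55 0.093) (0.20 0.60 0.008) (0.30 0.60 0.044) (0.40 0.60 0.120) (0.50 0.60 0.092) (0.20 0.65 0.008) (0.30 0.65 0.140) (0.40 0.65 0.127) (0.50 0.65 0.090)
```

Call:
step_arm(
  increments=[
    {"tx":20.6,"ty":-38.5,"az":2.65,"claw":-0.1},
    {"tx":20.6,"ty":-38.5,"az":2.65,"claw":-0.1},
    {"tx":20.6,"ty":-38.5,"az":2.65,"claw":-0.1},
    {"tx":20.6,"ty":-38.5,"az":2.65,"claw":-0.1},
    {"tx":20.6,"ty":-38.5,"az":2.65,"claw":-0.1},
    {"tx":20.6,"ty":-38.5,"az":2.65,"claw":-0.1},
    {"tx":20.6,"ty":-38.5,"az":2.65,"claw":-0.1},
    {"tx":20.6,"ty":-38.5,"az":2.65,"claw":-0.1},
    {"tx":20.6,"ty":-38.5,"az":2.65,"claw":-0.1},
    {"tx":20.6,"ty":-38.5,"az":2.65,"claw":-0.1},
  ],
  newtons=10,
)

```text
$.increments[0]: bad value
```

Call:
step_arm(
  increments=[
    {"tz":0},
    {"tz":0},
  ],
)

```text
$.increments[0]: bad value
```

```bash
python3 - <<'E'
from h import *
np.set_printoptions(precision=4,suppress=True)
c=cap('wrist'); s=r.get_state(); print(s['tcp_pos'],s['eef_rot'],s['time_s'],s['gripper_width'],s['contact_force'])
cv2.imwrite('pics/w1.png',cv2.resize(c['image'],None,fx=1.4,fy=1.4))
print(proj(c,[[.4821,.3262,.159],[.4854,.2295,.184],[.4514,.2321,.177],[.3638,.2597,.126],[.3419,.2589,.143]])*1.4)
E
```

```text
[0.2793 0.6142 0.245 ] [179.9406  -0.0076 -24.458 ] 0.2 0.08760174275541306 [ 0.3327  0.4641 -0.5829]
[[ 771.5142 -308.0325]
 [ 472.0262  197.303 ]
 [ 744.1576  -71.9911]
 [ 929.0769 -107.5723]
 [ 965.2723  -74.255 ]]
```

View pics/w1.png

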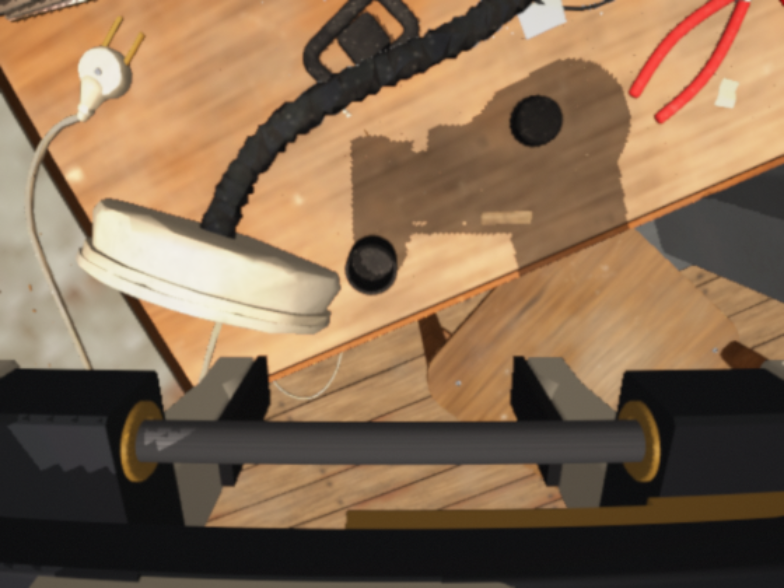

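Picture 5: the arm has not moved because the rows were refused, so the wrist camera shows only the table corner. Each row probably needs all seven fields.

Call:
step_arm(
  increments=[
    {"tx":20.6,"ty":-38.5,"tz":0,"ax":0,"ay":0,"az":2.65,"claw":-0.1},
    {"tx":20.6,"ty":-38.5,"tz":0,"ax":0,"ay":0,"az":2.65,"claw":-0.1},
    {"tx":20.6,"ty":-38.5,"tz":0,"ax":0,"ay":0,"az":2.65,"claw":-0.1},
    {"tx":20.6,"ty":-38.5,"tz":0,"ax":0,"ay":0,"az":2.65,"claw":-0.1},
    {"tx":20.6,"ty":-38.5,"tz":0,"ax":0,"ay":0,"az":2.65,"claw":-0.1},
    {"tx":20.6,"ty":-38.5,"tz":0,"ax":0,"ay":0,"az":2.65,"claw":-0.1},
    {"tx":20.6,"ty":-38.5,"tz":0,"ax":0,"ay":0,"az":2.65,"claw":-0.1},
    {"tx":20.6,"ty":-38.5,"tz":0,"ax":0,"ay":0,"az":2.65,"claw":-0.1},
    {"tx":20.6,"ty":-38.5,"tz":0,"ax":0,"ay":0,"az":2.65,"claw":-0.1},
    {"tx":20.6,"ty":-38.5,"tz":0,"ax":0,"ay":0,"az":2.65,"claw":-0.1},
    {"tx":0,"ty":0,"tz":0,"ax":0,"ay":0,"az":0,"claw":-0.1},
    {"tx":0,"ty":0,"tz":0,"ax":0,"ay":0,"az":0,"claw":-0.1},
  ],
  newtons=10,
)

```text
time_s: 1.4
tcp_pos: [0.4858, 0.2284, 0.2455]
eef_rot: [-180.0, 0.0, 1.9]
contact_force: [0.6, -0.3, 0.6]
gripper_width: 0.0395
```

```bash
cat >> h.py <<'E'
def cloud(c,step=1):
    d=np.array(c['depth']);v,u=np.mgrid[0:d.shape[0]:step,0:d.shape[1]:step]
    m=d[v,u]>0; u=u[m];v=v[m]
    p=cv2.undistortPoints(np.stack([u,v],1).astype(float)[:,None],K(c),np.array(c['distortion'],float))[:,0]
    return (np.c_[p,np.ones(len(p))]*d[v,u][:,None]-np.array(c['t']))@np.array(c['R']),u,v
def box(P,x0,x1,y0,y1,z0,z1):
    return (P[:,0]>x0)&(P[:,0]<x1)&(P[:,1]>y0)&(P[:,1]<y1)&(P[:,2]>z0)&(P[:,2]<z1)
E
python3 - <<'E'
from h import *
np.set_printoptions(precision=4,suppress=True)
c=cap('wrist')
cv2.imwrite('pics/w2.png',cv2.resize(c['image'],None,fx=1.4,fy=1.4))
P,u,v=cloud(c)
for n,b in [('knob',(.465,.505,.21,.25,.176,.195)),('tab',(.43,.465,.21,.25,.168,.19)),('hook',(.33,.43,.23,.29,.11,.16))]:
    s=box(P,*b); Q=P[s]; print(n,s.sum(), Q.min(0) if s.any() else '',Q.max(0) if s.any() else '',Q.mean(0),u[s].mean(),v[s].mean())
E
```

```text
knob 452 [0.4772 0.2239 0.1762] [0.4919 0.238  0.1858] [0.4854 0.2309 0.1835] 275.0420353982301 237.47345132743362
tab 265 [0.4424 0.2312 0.168 ] [0.4549 0.2405 0.1787] [0.4501 0.2357 0.1753] 266.57735849056604 281.0566037735849
hook 270 [0.3472 0.2545 0.1241] [0.426  0.264  0.1406] [0.3619 0.26   0.1312] 238.55185185185186 343.7518518518518
```

View pics/w2.png

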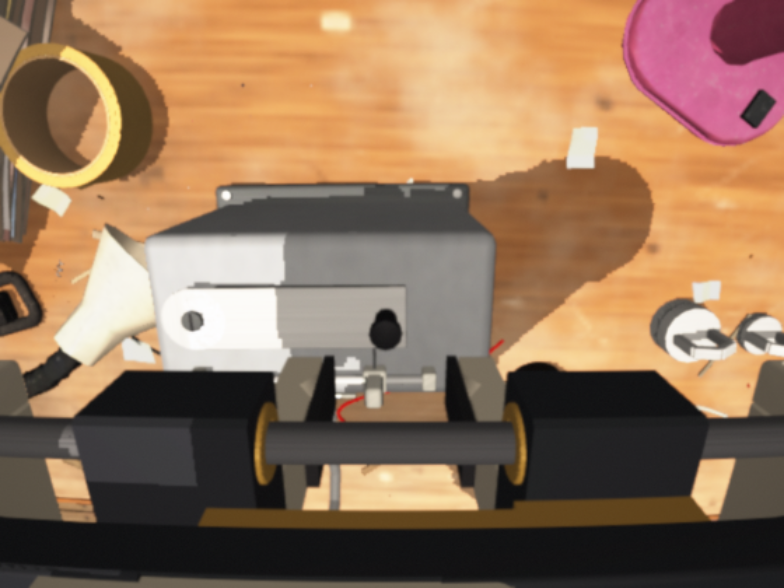

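Picture 6 shows the knob at (385,330), the pivot at (193,321) and the marker tab at (374,395). Only two weights are visible, at (695,335) and (765,340). Next I descend and grip the knob.

Call:
step_arm(
  increments=[
    {"tx":-1,"ty":2.5,"tz":-20,"ax":0,"ay":0,"az":0,"claw":-0.1},
    {"tx":0,"ty":0,"tz":-20,"ax":0,"ay":0,"az":0,"claw":-0.1},
    {"tx":0,"ty":0,"tz":-20,"ax":0,"ay":0,"az":0,"claw":-0.1},
    {"tx":0,"ty":0,"tz":0,"ax":0,"ay":0,"az":0,"claw":-0.1},
    {"tx":0,"ty":0,"tz":0,"ax":0,"ay":0,"az":0,"claw":-1},
    {"tx":0,"ty":0,"tz":0,"ax":0,"ay":0,"az":0,"claw":-1},
    {"tx":0,"ty":0,"tz":0,"ax":0,"ay":0,"az":0,"claw":-1},
    {"tx":0,"ty":0,"tz":0,"ax":0,"ay":0,"az":0,"claw":-1},
  ],
  newtons=8,
)

```text
time_s: 2.25
tcp_pos: [0.4843, 0.2306, 0.1863]
eef_rot: [179.9, 0.0, 2.1]
contact_force: [-0.9, -5.8, 4.2]
gripper_width: 0.0143
```

```bash
python3 - <<'E'
import numpy as np
# arc steps: pivot, from closed angle (yaw2-90) to +94.5deg
p=np.array([.482,.327]); R=.096
a0=np.degrees(np.arctan2(.231-p[1],.4846-p[0])); print(a0)
a=np.radians(np.linspace(a0,a0+95.5,13)); X=p+R*np.c_[np.cos(a),np.sin(a)]
print(np.round(np.diff(X,axis=0)*1000,1).tolist(),X[-1])
E
```

```text
-88.44861854704395
[[13.3, 1.3], [13.0, 3.1], [12.4, 4.9], [11.6, 6.5], [10.6, 8.1], [9.4, 9.5], [8.0, 10.7], [6.4, 11.7], [4.7, 12.5], [3.0, 13.0], [1.1, 13.3], [-0.7, 13.3]] [0.5772739 0.3387849]
```

Call:
step_arm(
  increments=[
    {"tx":13.3,"ty":1.3,"tz":0,"ax":0,"ay":0,"az":0,"claw":-1},
    {"tx":13.0,"ty":3.1,"tz":0,"ax":0,"ay":0,"az":0,"claw":-1},
    {"tx":12.4,"ty":4.9,"tz":0,"ax":0,"ay":0,"az":0,"claw":-1},
    {"tx":11.6,"ty":6.5,"tz":0,"ax":0,"ay":0,"az":0,"claw":-1},
    {"tx":10.6,"ty":8.1,"tz":0,"ax":0,"ay":0,"az":0,"claw":-1},
    {"tx":9.4,"ty":9.5,"tz":0,"ax":0,"ay":0,"az":0,"claw":-1},
    {"tx":8.0,"ty":10.7,"tz":0,"ax":0,"ay":0,"az":0,"claw":-1},
    {"tx":6.4,"ty":11.7,"tz":0,"ax":0,"ay":0,"az":0,"claw":-1},
    {"tx":4.7,"ty":12.5,"tz":0,"ax":0,"ay":0,"az":0,"claw":-1},
    {"tx":3.0,"ty":13.0,"tz":0,"ax":0,"ay":0,"az":0,"claw":-1},
    {"tx":1.1,"ty":13.3,"tz":0,"ax":0,"ay":0,"az":0,"claw":-1},
    {"tx":-0.7,"ty":13.3,"tz":0,"ax":0,"ay":0,"az":0,"claw":-1},
  ],
)

```text
time_s: 3.45
tcp_pos: [0.5773, 0.3405, 0.1858]
eef_rot: [179.9, -0.0, 2.1]
contact_force: [9.1, -16.7, 2.3]
gripper_width: 0.018
```

Call:
step_arm(
  increments=[
    {"tx":-0.3,"ty":2,"tz":0,"ax":0,"ay":0,"az":0,"claw":-1},
    {"tx":0,"ty":0,"tz":0,"ax":0,"ay":0,"az":0,"claw":-1},
  ],
)

```text
time_s: 3.65
tcp_pos: [0.5773, 0.3395, 0.1857]
eef_rot: [179.7, 0.0, 2.1]
contact_force: [7.7, -15.8, 3.1]
gripper_width: 0.016
```

Call:
step_arm(
  increments=[
    {"tx":0,"ty":-2.5,"tz":0,"ax":0,"ay":0,"az":0,"claw":-0.1},
    {"tx":0,"ty":0,"tz":0,"ax":0,"ay":0,"az":0,"claw":-0.1},
    {"tx":0,"ty":0,"tz":0,"ax":0,"ay":0,"az":0,"claw":-0.1},
    {"tx":0,"ty":0,"tz":30,"ax":0,"ay":0,"az":0,"claw":-0.1},
    {"tx":0,"ty":0,"tz":40,"ax":0,"ay":0,"az":0,"claw":0.3},
    {"tx":-44,"ty":-20,"tz":0,"ax":0,"ay":0,"az":0,"claw":0.3},
    {"tx":-44,"ty":-20,"tz":0,"ax":0,"ay":0,"az":0,"claw":0.3},
    {"tx":-44,"ty":-20,"tz":0,"ax":0,"ay":0,"az":0,"claw":0.3},
    {"tx":-44,"ty":-20,"tz":0,"ax":0,"ay":0,"az":0,"claw":0.3},
    {"tx":0,"ty":-50,"tz":0,"ax":0,"ay":0,"az":0,"claw":0.3},
    {"tx":0,"ty":-50,"tz":0,"ax":0,"ay":0,"az":0,"claw":0.3},
    {"tx":0,"ty":-50,"tz":0,"ax":0,"ay":0,"az":0,"claw":0.3},
  ],
)

```text
time_s: 4.85
tcp_pos: [0.3999, 0.1089, 0.256]
eef_rot: [-179.9, -0.1, 2.2]
contact_force: [1.2, -0.1, 0.8]
gripper_width: 0.0572
```

Call:
step_arm(
  increments=[
    {"tx":0,"ty":-40,"tz":0,"ax":0,"ay":0,"az":0,"claw":0.3},
    {"tx":0,"ty":-40,"tz":0,"ax":0,"ay":0,"az":0,"claw":0.3},
    {"tx":0,"ty":0,"tz":0,"ax":0,"ay":0,"az":0,"claw":0.3},
    {"tx":0,"ty":0,"tz":0,"ax":0,"ay":0,"az":0,"claw":0.3},
  ],
)

```text
time_s: 5.25
tcp_pos: [0.4009, 0.0291, 0.2558]
eef_rot: [-179.9, -0.0, 1.9]
contact_force: [0.6, 0.2, -0.4]
gripper_width: 0.0571
```

```bash
python3 - <<'E'
from h import *
np.set_printoptions(precision=4,suppress=True)
c=cap('wrist'); cv2.imwrite('pics/w3.png',c['image'])
t=cap('top'); print(r.get_state()['tcp_pos'])
P,u,v=cloud(c)
for n,b in [('big',(.38,.48,-.06,.02,.035,.075)),('small',(.38,.48,-.13,-.062,.02,.06))]:
    s=box(P,*b); Q=P[s]
    if s.any():
        print(n,s.sum(),Q.min(0),Q.max(0),Q.mean(0))
        w,V=np.linalg.eigh(np.cov(Q[:,:2].T)); print(V[:,1],np.degrees(np.arctan2(-V[0,1]*np.sign(V[1,1]),abs(V[1,1]))))
P,u,v=cloud(t)
s=box(P,.4,.64,.2,.4,.17,.2);print('knob',P[s&(P[:,0]>.55)].mean(0),P[s&(P[:,0]<.5)].mean(0))
a=cv2.resize(t['image'][175:265,135:335],None,fx=4,fy=4,interpolation=cv2.INTER_CUBIC)
cv2.imwrite('pics/t3.png',np.vstack([a[:,:560],c['image'][:,:]][:2])[:780])
E
```

```text
[0.4011 0.0302 0.2557]
big 404 [ 0.4206 -0.0383  0.035 ] [ 0.4349 -0.0022  0.0678] [ 0.4284 -0.0194  0.059 ]
[-0.1674  0.9859] 9.635500302774608
small 396 [ 0.4186 -0.112   0.0207] [ 0.4278 -0.0771  0.0522] [ 0.4238 -0.0918  0.043 ]
[-0.0231  0.9997] 1.3240879033973665
knob [0.5765 0.3374 0.183 ] [0.4506 0.2348 0.1765]
```

```bash
python3 - <<'E'
from h import *
t=load('top')['image'];c=load('wrist')['image']
a=cv2.resize(t[175:265,135:275],None,fx=4,fy=4,interpolation=cv2.INTER_CUBIC)
cv2.imwrite('pics/t3.png',np.vstack([a,c])[:600])
E
```

```text
(no output)
```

View pics/t3.png

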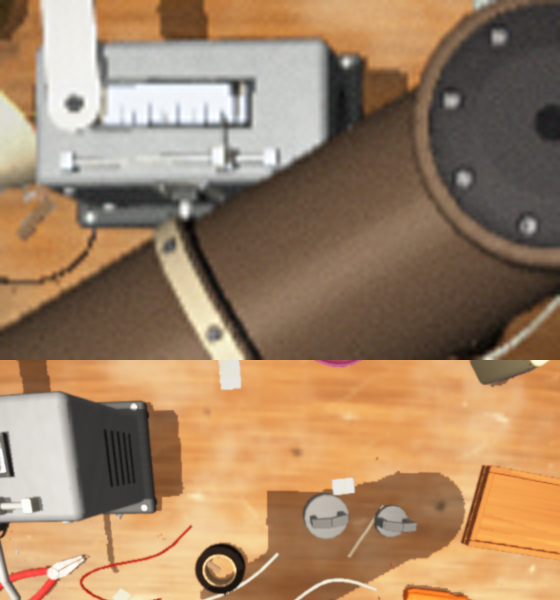

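Picture 7 shows the cover swung to its stop (knob measured at 94.8°, which is 1.65 rad). The needle is at zero near (235,88), and the only weights are at (326,515) and (392,520). These are weight_400 and weight_100. Next I grasp weight_100.

Call:
step_arm(
  increments=[
    {"tx":6,"ty":-42,"tz":-20,"ax":0,"ay":0,"az":0,"claw":0.045},
    {"tx":6,"ty":-42,"tz":-25,"ax":0,"ay":0,"az":0,"claw":0.045},
    {"tx":11,"ty":-41.5,"tz":-25,"ax":0,"ay":0,"az":0,"claw":0.045},
    {"tx":0,"ty":0,"tz":-50,"ax":0,"ay":0,"az":0,"claw":0.045},
    {"tx":0,"ty":0,"tz":-30,"ax":0,"ay":0,"az":0,"claw":0.045},
    {"tx":0,"ty":0,"tz":0,"ax":0,"ay":0,"az":0,"claw":0.045},
  ],
  newtons=15,
)

```text
time_s: 5.95
tcp_pos: [0.4214, -0.096, 0.102]
eef_rot: [180.0, 0.5, 2.0]
contact_force: [-0.2, -0.3, 0.9]
gripper_width: 0.046
```

```bash
python3 - <<'E'
from h import *
np.set_printoptions(precision=4,suppress=True)
c=cap('wrist'); s=r.get_state(); print(s['tcp_pos'],s['gripper_width'],s['contact_force'])
P,u,v=cloud(c)
for n,b in [('big',(.38,.48,-.06,.02,.035,.075)),('small',(.40,.45,-.13,-.062,.02,.06))]:
    s=box(P,*b); Q=P[s]
    if s.any(): print(n,s.sum(),Q.min(0),Q.max(0),Q.mean(0))
E
```

```text
[ 0.4232 -0.0956  0.1044] 0.045707421406477614 [-0.1612 -0.8011  0.7159]
big 1418 [ 0.421  -0.0384  0.0352] [ 0.4358 -0.0022  0.0667] [ 0.4297 -0.0228  0.0566]
small 1161 [ 0.4187 -0.1135  0.0201] [ 0.4288 -0.0775  0.0517] [ 0.4252 -0.0954  0.0428]
```

Call:
step_arm(
  increments=[
    {"tx":0,"ty":0,"tz":-32,"ax":0,"ay":0,"az":0,"claw":0.045},
    {"tx":0,"ty":0,"tz":-30,"ax":0,"ay":0,"az":0,"claw":0.045},
    {"tx":0,"ty":0,"tz":0,"ax":0,"ay":0,"az":0,"claw":0.045},
    {"tx":0,"ty":0,"tz":0,"ax":0,"ay":0,"az":0,"claw":-1},
    {"tx":0,"ty":0,"tz":0,"ax":0,"ay":0,"az":0,"claw":-1},
    {"tx":0,"ty":0,"tz":0,"ax":0,"ay":0,"az":0,"claw":-1},
    {"tx":0,"ty":0,"tz":20,"ax":0,"ay":0,"az":0,"claw":-1},
    {"tx":0,"ty":0,"tz":30,"ax":0,"ay":0,"az":0,"claw":-1},
    {"tx":0,"ty":0,"tz":40,"ax":0,"ay":0,"az":0,"claw":-1},
    {"tx":0,"ty":0,"tz":40,"ax":0,"ay":0,"az":0,"claw":-1},
    {"tx":0,"ty":0,"tz":0,"ax":0,"ay":0,"az":0,"claw":-1},
    {"tx":0,"ty":0,"tz":0,"ax":0,"ay":0,"az":0,"claw":-1},
  ],
)

```text
time_s: 7.2
tcp_pos: [0.4244, -0.096, 0.1752]
eef_rot: [-179.9, -0.2, 2.0]
contact_force: [-1.1, -0.2, -1.4]
gripper_width: 0.0359
```

Call:
step_arm(
  increments=[
    {"tx":-3,"ty":35,"tz":5,"ax":0,"ay":0,"az":0,"claw":-1},
    {"tx":-3,"ty":42,"tz":5,"ax":0,"ay":0,"az":0,"claw":-1},
    {"tx":-3,"ty":42,"tz":5,"ax":0,"ay":0,"az":0,"claw":-1},
    {"tx":-3,"ty":42,"tz":5,"ax":0,"ay":0,"az":0,"claw":-1},
    {"tx":-3,"ty":42,"tz":5,"ax":0,"ay":0,"az":0,"claw":-1},
    {"tx":0,"ty":42,"tz":5,"ax":0,"ay":0,"az":0,"claw":-1},
    {"tx":0,"ty":0,"tz":40,"ax":0,"ay":0,"az":0,"claw":-1},
    {"tx":0,"ty":0,"tz":40,"ax":0,"ay":0,"az":0,"claw":-1},
    {"tx":0,"ty":0,"tz":0,"ax":0,"ay":0,"az":0,"claw":-1},
    {"tx":0,"ty":0,"tz":0,"ax":0,"ay":0,"az":0,"claw":-1},
  ],
)

```text
time_s: 8.2
tcp_pos: [0.4085, 0.1489, 0.2831]
eef_rot: [-180.0, 0.0, 2.0]
contact_force: [-0.5, -0.7, -1.9]
gripper_width: 0.0358
```

```bash
cat > look.py <<'E'
from h import *
np.set_printoptions(precision=4,suppress=True)
c=cap('wrist'); s=r.get_state(); T=s['tcp_pos']; print(s['time_s'],T,s['eef_rot'],s['gripper_width'],s['contact_force'])
cv2.imwrite('pics/w4.png',cv2.resize(c['image'],None,fx=1.4,fy=1.4))
P,u,v=cloud(c)
s=box(P,.32,.43,.235,.285,.11,.16);Q=P[s]
for x0 in np.arange(.335,.43,.008):
    k=abs(Q[:,0]-x0)<.004
    if k.sum()>2: print('hook x %.3f n%d y %.4f [%.4f %.4f] ztop %.4f'%(x0,k.sum(),Q[k,1].mean(),Q[k,1].min(),Q[k,1].max(),np.percentile(Q[k,2],90)))
print('minx',Q[:,0].min())
s=box(P,T[0]-.03,T[0]+.03,T[1]-.03,T[1]+.03,T[2]-.06,T[2]+.03); print('held',s.sum(),P[s].min(0)-T,P[s].max(0)-T)
E
python3 look.py
```

```text
8.25 [0.4082 0.1484 0.2822] [179.9613   0.1073   2.0274] 0.03570992594989219 [ 0.177  -1.0565 -1.1623]
hook x 0.343 n12 y 0.2586 [0.2561 0.2632] ztop 0.1419
hook x 0.351 n104 y 0.2588 [0.2557 0.2629] ztop 0.1408
hook x 0.359 n81 y 0.2592 [0.2559 0.2632] ztop 0.1309
hook x 0.367 n61 y 0.2591 [0.2565 0.2633] ztop 0.1288
hook x 0.375 n58 y 0.2595 [0.2566 0.2636] ztop 0.1321
hook x 0.383 n69 y 0.2601 [0.2571 0.2650] ztop 0.1342
hook x 0.391 n74 y 0.2605 [0.2577 0.2648] ztop 0.1343
hook x 0.399 n72 y 0.2606 [0.2579 0.2649] ztop 0.1341
hook x 0.407 n73 y 0.2610 [0.2583 0.2652] ztop 0.1345
hook x 0.415 n78 y 0.2614 [0.2583 0.2655] ztop 0.1344
hook x 0.423 n109 y 0.2616 [0.2534 0.2706] ztop 0.1378
minx 0.34506033420772714
held 8192 [-0.0149 -0.03   -0.0434] [0.0162 0.03   0.03  ]
```

View pics/w4.png

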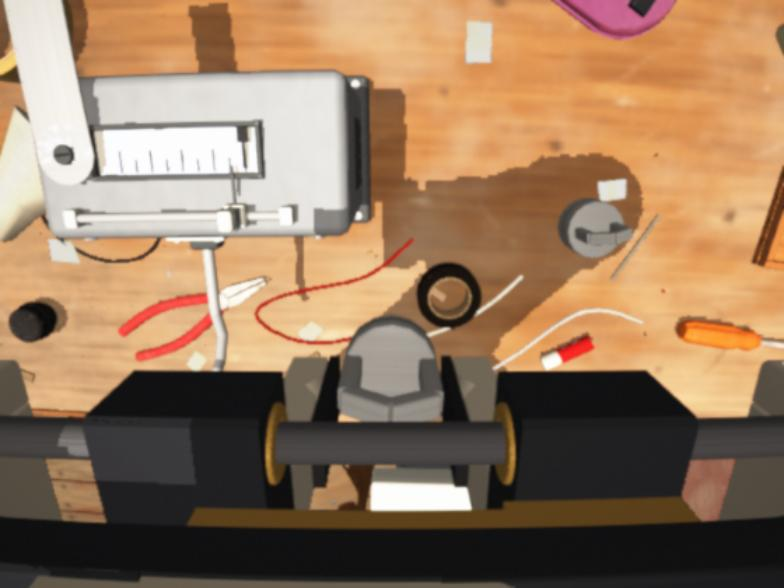

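Picture 8 shows the hook running from (207,245) to (220,370), the needle at (240,150), and the weight in hand with its eye level. I'll approach from the +y side of the hook tip.

Call:
step_arm(
  increments=[
    {"tx":-16,"ty":37,"tz":0,"ax":0,"ay":0,"az":0,"claw":-1},
    {"tx":-16,"ty":37,"tz":0,"ax":0,"ay":0,"az":0,"claw":-1},
    {"tx":-16,"ty":37,"tz":0,"ax":0,"ay":0,"az":0,"claw":-1},
    {"tx":-17.5,"ty":33,"tz":-10,"ax":0,"ay":0,"az":0,"claw":-1},
    {"tx":-17.5,"ty":33,"tz":-10,"ax":0,"ay":0,"az":0,"claw":-1},
    {"tx":0,"ty":0,"tz":-39,"ax":0,"ay":0,"az":0,"claw":-1},
    {"tx":0,"ty":0,"tz":-39,"ax":0,"ay":0,"az":0,"claw":-1},
    {"tx":0,"ty":0,"tz":-38.5,"ax":0,"ay":0,"az":0,"claw":-1},
    {"tx":0,"ty":0,"tz":0,"ax":0,"ay":0,"az":0,"claw":-1},
    {"tx":0,"ty":0,"tz":0,"ax":0,"ay":0,"az":0,"claw":-1},
    {"tx":0,"ty":0,"tz":0,"ax":0,"ay":0,"az":0,"claw":-1},
  ],
)

```text
time_s: 9.35
tcp_pos: [0.3266, 0.3266, 0.1485]
eef_rot: [-179.9, -0.1, 2.0]
contact_force: [0.3, 0.1, -0.7]
gripper_width: 0.0359
```

```bash
cat > look2.py <<'E'
from h import *
np.set_printoptions(precision=4,suppress=True)
s=r.get_state(); T=s['tcp_pos']; print(s['time_s'],T,s['eef_rot'],s['gripper_width'],s['contact_force'])
c=cap('side'); p=proj(c,[[.364,.2595,.126]])[0].astype(int); print(p)
cr=c['image'][p[1]-50:p[1]+50,p[0]-65:p[0]+65]
cv2.imwrite('pics/s5.png',cv2.resize(cr,None,fx=6,fy=6,interpolation=cv2.INTER_CUBIC))
E
python3 look2.py
```

```text
9.35 [0.3266 0.3266 0.1485] [-179.9193   -0.0663    2.0494] 0.03589020734126727 [ 0.276   0.0851 -0.6659]
[332 276]
```

View pics/s5.png

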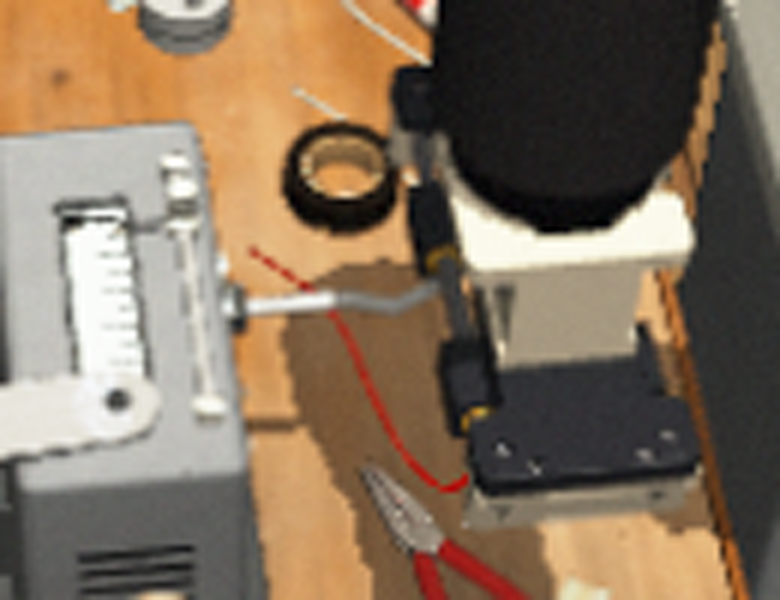

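Call:
step_arm(
  increments=[
    {"tx":0,"ty":-17,"tz":-2.5,"ax":0,"ay":0,"az":0,"claw":-1},
    {"tx":0,"ty":-17,"tz":0,"ax":0,"ay":0,"az":0,"claw":-1},
    {"tx":0,"ty":-17,"tz":0,"ax":0,"ay":0,"az":0,"claw":-1},
    {"tx":0,"ty":-17,"tz":0,"ax":0,"ay":0,"az":0,"claw":-1},
    {"tx":0,"ty":0,"tz":0,"ax":0,"ay":0,"az":0,"claw":-1},
    {"tx":0,"ty":0,"tz":0,"ax":0,"ay":0,"az":0,"claw":-1},
    {"tx":0,"ty":0,"tz":0,"ax":0,"ay":0,"az":0,"claw":-1},
  ],
)

```text
time_s: 10.1
tcp_pos: [0.3262, 0.2581, 0.1449]
eef_rot: [-180.0, -0.0, 2.0]
contact_force: [0.3, 0.3, -1.3]
gripper_width: 0.0358
```

```bash
python3 look.py
```

```text
10.15 [0.3261 0.2582 0.1448] [-179.973    -0.0193    2.0489] 0.035865452398524844 [ 0.1436 -0.0418 -2.5877]
hook x 0.335 n1706 y 0.2608 [0.2350 0.2850] ztop 0.1562
hook x 0.343 n186 y 0.2589 [0.2497 0.2668] ztop 0.1430
hook x 0.351 n366 y 0.2597 [0.2563 0.2631] ztop 0.1412
hook x 0.359 n280 y 0.2601 [0.2565 0.2634] ztop 0.1314
hook x 0.367 n215 y 0.2604 [0.2570 0.2636] ztop 0.1290
hook x 0.375 n250 y 0.2607 [0.2571 0.2642] ztop 0.1321
hook x 0.383 n287 y 0.2610 [0.2575 0.2644] ztop 0.1344
hook x 0.391 n295 y 0.2613 [0.2579 0.2647] ztop 0.1346
hook x 0.399 n316 y 0.2616 [0.2582 0.2653] ztop 0.1345
hook x 0.407 n334 y 0.2621 [0.2585 0.2655] ztop 0.1346
hook x 0.415 n343 y 0.2623 [0.2588 0.2657] ztop 0.1345
hook x 0.423 n651 y 0.2629 [0.2539 0.2719] ztop 0.1379
minx 0.32001493675017184
held 8374 [-0.0155 -0.03   -0.044 ] [0.03 0.03 0.03]
```

View pics/w4.png

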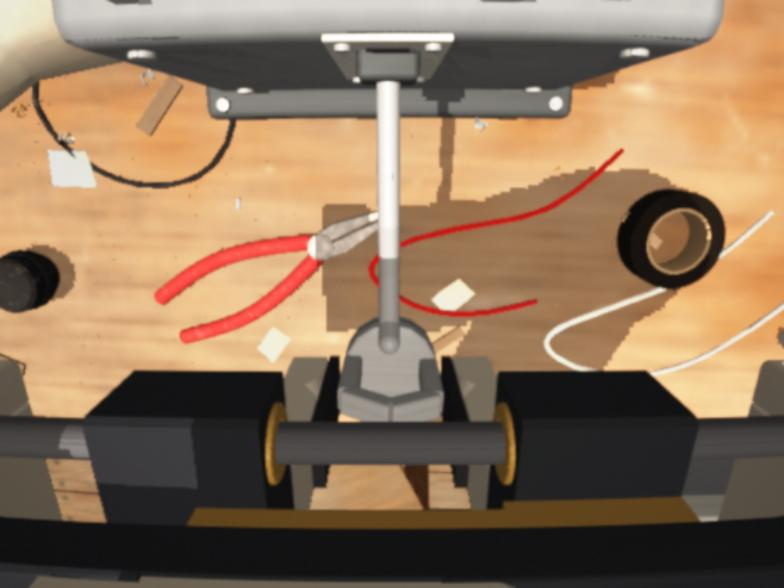

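Picture 10: the hook tip at (390,343) is centred in the eye opening, with the legs at about x=355 and x=430. I'll move it over the tip.

Call:
step_arm(
  increments=[
    {"tx":0,"ty":1,"tz":1,"ax":0,"ay":0,"az":0,"claw":-1},
    {"tx":8,"ty":0.2,"tz":0,"ax":0,"ay":0,"az":0,"claw":-1},
    {"tx":8,"ty":0.2,"tz":0,"ax":0,"ay":0,"az":0,"claw":-1},
    {"tx":8,"ty":0.3,"tz":0,"ax":0,"ay":0,"az":0,"claw":-1},
    {"tx":8,"ty":0.3,"tz":0,"ax":0,"ay":0,"az":0,"claw":-1},
    {"tx":6.5,"ty":0.2,"tz":0,"ax":0,"ay":0,"az":0,"claw":-1},
    {"tx":0,"ty":0,"tz":0,"ax":0,"ay":0,"az":0,"claw":-1},
    {"tx":0,"ty":0,"tz":0,"ax":0,"ay":0,"az":0,"claw":-1},
    {"tx":0,"ty":0,"tz":0,"ax":0,"ay":0,"az":0,"claw":-1},
  ],
)

```text
time_s: 11.05
tcp_pos: [0.3643, 0.2599, 0.1455]
eef_rot: [180.0, 0.0, 2.0]
contact_force: [-0.5, 0.3, -0.4]
gripper_width: 0.0359
```

Call:
step_arm(
  increments=[
    {"tx":0,"ty":0,"tz":-8,"ax":0,"ay":0,"az":0,"claw":-1},
    {"tx":0,"ty":0,"tz":-6,"ax":0,"ay":0,"az":0,"claw":-1},
    {"tx":0,"ty":0,"tz":-4,"ax":0,"ay":0,"az":0,"claw":-1},
    {"tx":0,"ty":0,"tz":-3,"ax":0,"ay":0,"az":0,"claw":-1},
    {"tx":0,"ty":0,"tz":-3,"ax":0,"ay":0,"az":0,"claw":-1},
    {"tx":0,"ty":0,"tz":-3,"ax":0,"ay":0,"az":0,"claw":-1},
    {"tx":0,"ty":0,"tz":0,"ax":0,"ay":0,"az":0,"claw":-1},
    {"tx":0,"ty":0,"tz":0,"ax":0,"ay":0,"az":0,"claw":-1},
  ],
)

```text
time_s: 11.85
tcp_pos: [0.3645, 0.26, 0.1186]
eef_rot: [180.0, -0.0, 2.0]
contact_force: [0.3, -0.2, 1.1]
gripper_width: 0.0354
```

```bash
cat > look3.py <<'E'
from h import *
import sys
np.set_printoptions(precision=4,suppress=True)
s=r.get_state(); print(s['time_s'],s['tcp_pos'],s['gripper_width'],s['contact_force'])
c=cap('wrist'); cv2.imwrite('pics/w6.png',cv2.resize(c['image'],None,fx=1.4,fy=1.4))
P,u,v=cloud(c)
for x0 in (.391,.407): 
    k=box(P,x0-.004,x0+.004,.25,.272,.07,.15); print('bar ztop %.4f'%np.percentile(P[k,2],90) if k.any() else None)
E
python3 look3.py
```

```text
11.85 [0.3645 0.26   0.1186] 0.0353983478711606 [ 0.3302 -0.1657  1.1175]
bar ztop 0.1205
bar ztop 0.1207
```

Call:
step_arm(
  increments=[
    {"tx":0,"ty":0,"tz":3.5,"ax":0,"ay":0,"az":0,"claw":-1},
    {"tx":0,"ty":0,"tz":0,"ax":0,"ay":0,"az":0,"claw":-1},
    {"tx":0,"ty":0,"tz":0,"ax":0,"ay":0,"az":0,"claw":-1},
    {"tx":0,"ty":0,"tz":0,"ax":0,"ay":0,"az":0,"claw":0.6},
    {"tx":0,"ty":0,"tz":0,"ax":0,"ay":0,"az":0,"claw":0.6},
    {"tx":0,"ty":0,"tz":0,"ax":0,"ay":0,"az":0,"claw":0.6},
    {"tx":0,"ty":0,"tz":0,"ax":0,"ay":0,"az":0,"claw":0.6},
    {"tx":0,"ty":0,"tz":0,"ax":0,"ay":0,"az":0,"claw":0.6},
  ],
)

```text
time_s: 12.7
tcp_pos: [0.3644, 0.26, 0.122]
eef_rot: [180.0, 0.0, 2.0]
contact_force: [1.1, 0.2, -0.3]
gripper_width: 0.0679
```

```bash
python3 look3.py
```

```text
12.7 [0.3644 0.26   0.122 ] 0.06790769241641575 [ 1.1273  0.244  -0.3437]
bar ztop 0.1237
bar ztop 0.1237
```

View pics/w6.png

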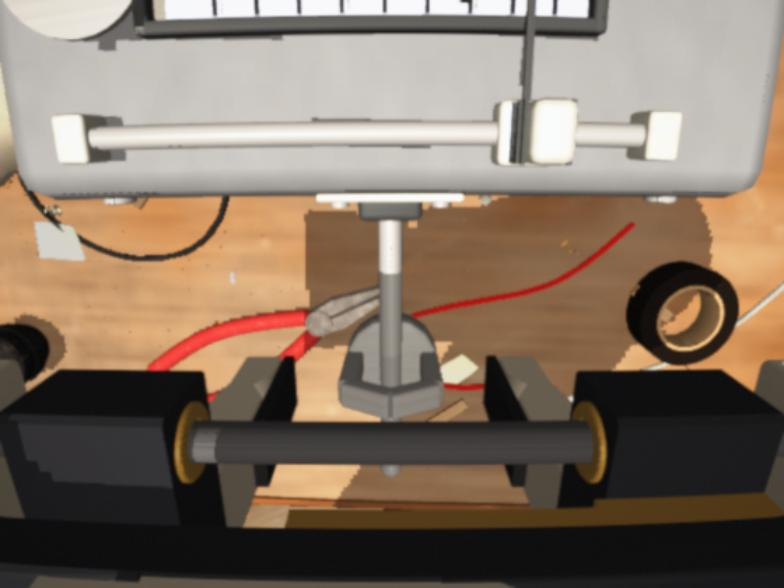

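Picture 11: weight_100 hangs free on the hook at (390,385), with the fingers clear on both sides. Now I wait.

Call:
step_arm(
  increments=[
    {"tx":0,"ty":0,"tz":0,"ax":0,"ay":0,"az":0,"claw":0.6},
    {"tx":0,"ty":0,"tz":0,"ax":0,"ay":0,"az":0,"claw":0.6},
    {"tx":0,"ty":0,"tz":0,"ax":0,"ay":0,"az":0,"claw":0.6},
    {"tx":0,"ty":0,"tz":0,"ax":0,"ay":0,"az":0,"claw":0.6},
    {"tx":0,"ty":0,"tz":0,"ax":0,"ay":0,"az":0,"claw":0.6},
    {"tx":0,"ty":0,"tz":0,"ax":0,"ay":0,"az":0,"claw":0.6},
    {"tx":0,"ty":0,"tz":0,"ax":0,"ay":0,"az":0,"claw":0.6},
    {"tx":0,"ty":0,"tz":0,"ax":0,"ay":0,"az":0,"claw":0.6},
    {"tx":0,"ty":0,"tz":0,"ax":0,"ay":0,"az":0,"claw":0.6},
    {"tx":0,"ty":0,"tz":0,"ax":0,"ay":0,"az":0,"claw":0.6},
    {"tx":0,"ty":0,"tz":0,"ax":0,"ay":0,"az":0,"claw":0.6},
    {"tx":0,"ty":0,"tz":0,"ax":0,"ay":0,"az":0,"claw":0.6},
  ],
)

```text
time_s: 13.95
tcp_pos: [0.3644, 0.26, 0.1221]
eef_rot: [-180.0, -0.0, 2.0]
contact_force: [0.4, 1.4, -0.4]
gripper_width: 0.0702
```

Call:
step_arm(
  increments=[
    {"tx":0,"ty":0,"tz":0,"ax":0,"ay":0,"az":0,"claw":0.6},
    {"tx":0,"ty":0,"tz":0,"ax":0,"ay":0,"az":0,"claw":0.6},
    {"tx":0,"ty":0,"tz":0,"ax":0,"ay":0,"az":0,"claw":0.6},
    {"tx":0,"ty":0,"tz":0,"ax":0,"ay":0,"az":0,"claw":0.6},
    {"tx":0,"ty":0,"tz":0,"ax":0,"ay":0,"az":0,"claw":0.6},
    {"tx":0,"ty":0,"tz":0,"ax":0,"ay":0,"az":0,"claw":0.6},
    {"tx":0,"ty":0,"tz":0,"ax":0,"ay":0,"az":0,"claw":0.6},
    {"tx":0,"ty":0,"tz":0,"ax":0,"ay":0,"az":0,"claw":0.6},
    {"tx":0,"ty":0,"tz":0,"ax":0,"ay":0,"az":0,"claw":0.6},
    {"tx":0,"ty":0,"tz":0,"ax":0,"ay":0,"az":0,"claw":0.6},
    {"tx":0,"ty":0,"tz":0,"ax":0,"ay":0,"az":0,"claw":0.6},
    {"tx":0,"ty":0,"tz":0,"ax":0,"ay":0,"az":0,"claw":0.6},
  ],
)

```text
time_s: 15.15
tcp_pos: [0.3644, 0.26, 0.1221]
eef_rot: [-180.0, -0.0, 2.0]
contact_force: [0.6, 0.1, -0.3]
gripper_width: 0.0699
```

Call:
step_arm(
  increments=[
    {"tx":0,"ty":0,"tz":0,"ax":0,"ay":0,"az":0,"claw":0.6},
    {"tx":0,"ty":0,"tz":0,"ax":0,"ay":0,"az":0,"claw":0.6},
    {"tx":0,"ty":0,"tz":0,"ax":0,"ay":0,"az":0,"claw":0.6},
    {"tx":0,"ty":0,"tz":0,"ax":0,"ay":0,"az":0,"claw":0.6},
    {"tx":0,"ty":0,"tz":0,"ax":0,"ay":0,"az":0,"claw":0.6},
    {"tx":0,"ty":0,"tz":0,"ax":0,"ay":0,"az":0,"claw":0.6},
    {"tx":0,"ty":0,"tz":0,"ax":0,"ay":0,"az":0,"claw":0.6},
    {"tx":0,"ty":0,"tz":0,"ax":0,"ay":0,"az":0,"claw":0.6},
    {"tx":0,"ty":0,"tz":0,"ax":0,"ay":0,"az":0,"claw":0.6},
    {"tx":0,"ty":0,"tz":0,"ax":0,"ay":0,"az":0,"claw":0.6},
    {"tx":0,"ty":0,"tz":0,"ax":0,"ay":0,"az":0,"claw":0.6},
    {"tx":0,"ty":0,"tz":0,"ax":0,"ay":0,"az":0,"claw":0.6},
  ],
)

```text
time_s: 16.35
tcp_pos: [0.3644, 0.26, 0.122]
eef_rot: [180.0, 0.0, 2.0]
contact_force: [0.3, 0.2, 0.4]
gripper_width: 0.0704
```

```bash
cat > look4.py <<'E'
from h import *
np.set_printoptions(precision=4,suppress=True)
s=r.get_state(); T=s['tcp_pos']; print(s['time_s'],T,s['gripper_width'])
a=cap('top')['image'].astype(int); c=cap('wrist'); b=cap('wrist')['image'].astype(int)
print('wrist diff',np.abs(b-c['image'])[:300].max(), np.abs(b-c['image'])[150:300].mean())
P,u,v=cloud(c)
for x0 in (.391,.407):
    k=box(P,x0-.004,x0+.004,.25,.272,.07,.15); print('bar ztop %.4f'%np.percentile(P[k,2],90))
# eye: gray pts around TCP inside fingers
k=box(P,.33,.40,T[1]-.025,T[1]+.025,.05,.15)&((P[:,0]<.372)&(abs(P[:,1]-T[1])>.007)); Q=P[k]; print('eye',k.sum(),Q.min(0),Q.max(0),np.percentile(Q[:,2],98))
E
python3 look4.py
```

```text
16.35 [0.3644 0.26   0.122 ] 0.07042803951036655
wrist diff 40 0.6272182539682539
bar ztop 0.1236
bar ztop 0.1236
eye 2154 [0.3538 0.2422 0.0813] [0.372  0.2786 0.1233] 0.12200303189057987
```

Call:
step_arm(
  increments=[
    {"tx":0,"ty":0,"tz":-3,"ax":0,"ay":0,"az":0,"claw":0.6},
    {"tx":0,"ty":0,"tz":-3,"ax":0,"ay":0,"az":0,"claw":0.6},
    {"tx":0,"ty":0,"tz":0,"ax":0,"ay":0,"az":0,"claw":0.0},
    {"tx":0,"ty":0,"tz":0,"ax":0,"ay":0,"az":0,"claw":-1},
    {"tx":0,"ty":0,"tz":0,"ax":0,"ay":0,"az":0,"claw":-1},
    {"tx":0,"ty":0,"tz":0,"ax":0,"ay":0,"az":0,"claw":-1},
    {"tx":0,"ty":0,"tz":0,"ax":0,"ay":0,"az":0,"claw":-1},
    {"tx":0,"ty":0,"tz":10,"ax":0,"ay":0,"az":0,"claw":-1},
    {"tx":0,"ty":0,"tz":10,"ax":0,"ay":0,"az":0,"claw":-1},
    {"tx":0,"ty":0,"tz":9.5,"ax":0,"ay":0,"az":0,"claw":-1},
    {"tx":0,"ty":0,"tz":0,"ax":0,"ay":0,"az":0,"claw":-1},
    {"tx":0,"ty":0,"tz":0,"ax":0,"ay":0,"az":0,"claw":-1},
  ],
)

```text
time_s: 17.7
tcp_pos: [0.3645, 0.2602, 0.146]
eef_rot: [-179.9, -0.0, 2.0]
contact_force: [0.0, -0.6, -0.9]
gripper_width: 0.0353
```

```bash
python3 look4.py
```

```text
17.7 [0.3645 0.2602 0.146 ] 0.03526724696275761
wrist diff 80 0.9985357142857143
bar ztop 0.1344
bar ztop 0.1345
eye 2369 [0.353  0.2364 0.1059] [0.372  0.2851 0.15  ] 0.14974545706797818
```

Call:
step_arm(
  increments=[
    {"tx":-6.5,"ty":-0.2,"tz":0,"ax":0,"ay":0,"az":0,"claw":-1},
    {"tx":-8,"ty":-0.3,"tz":0,"ax":0,"ay":0,"az":0,"claw":-1},
    {"tx":-8,"ty":-0.3,"tz":0,"ax":0,"ay":0,"az":0,"claw":-1},
    {"tx":-8,"ty":-0.3,"tz":0,"ax":0,"ay":0,"az":0,"claw":-1},
    {"tx":-8,"ty":-0.2,"tz":0,"ax":0,"ay":0,"az":0,"claw":-1},
    {"tx":0,"ty":0,"tz":0,"ax":0,"ay":0,"az":0,"claw":-1},
    {"tx":0,"ty":0,"tz":0,"ax":0,"ay":0,"az":0,"claw":-1},
  ],
)

```text
time_s: 18.55
tcp_pos: [0.3258, 0.259, 0.1458]
eef_rot: [-180.0, -0.0, 2.1]
contact_force: [0.2, 0.3, -1.3]
gripper_width: 0.0358
```

```bash
python3 look4.py | tail -3; python3 - <<'E'
from h import *
c=load('wrist');P,u,v=cloud(c);k=box(P,.334,.352,.25,.268,.12,.15);print(k.sum(),P[k].min(0),P[k].max(0))
s=r.get_state();print(s['contact_force'],s['gripper_width'],s['tcp_pos'])
t=load('top');P,u,v=cloud(t)
k=box(P,.38,.48,-.06,.03,.04,.08);print('big eye',k.sum(),P[k].min(0),P[k].max(0),P[k].mean(0))
E
```

```text
bar ztop 0.1346
bar ztop 0.1345
eye 1795 [0.33   0.234  0.1052] [0.3412 0.284  0.15  ] 0.1493038294178193
362 [0.34237332 0.25626936 0.13158853] [0.35197943 0.26319054 0.14417569]
[ 0.53225207 -0.23338754 -1.18054323] 0.03599422332469421 [0.32611309 0.25889081 0.145605  ]
big eye 49 [ 0.42274127 -0.03592828  0.04551017] [ 0.43714273 -0.00184013  0.06812896] [ 0.42954797 -0.01928762  0.06093173]
```

Call:
step_arm(
  increments=[
    {"tx":0,"ty":33,"tz":0,"ax":0,"ay":0,"az":0,"claw":-1},
    {"tx":0,"ty":33,"tz":0,"ax":0,"ay":0,"az":0,"claw":-1},
    {"tx":0,"ty":0,"tz":38,"ax":0,"ay":0,"az":0,"claw":-1},
    {"tx":0,"ty":0,"tz":38,"ax":0,"ay":0,"az":0,"claw":-1},
    {"tx":0,"ty":0,"tz":38,"ax":0,"ay":0,"az":0,"claw":-1},
    {"tx":17,"ty":-33,"tz":0,"ax":0,"ay":0,"az":0,"claw":-1},
    {"tx":17,"ty":-33,"tz":0,"ax":0,"ay":0,"az":0,"claw":-1},
    {"tx":16,"ty":-37,"tz":-5,"ax":0,"ay":0,"az":0,"claw":-1},
    {"tx":16,"ty":-37,"tz":-5,"ax":0,"ay":0,"az":0,"claw":-1},
    {"tx":16,"ty":-37,"tz":-5,"ax":0,"ay":0,"az":0,"claw":-1},
    {"tx":1,"ty":-45,"tz":-10,"ax":0,"ay":0,"az":0,"claw":-1},
    {"tx":1,"ty":-45,"tz":-10,"ax":0,"ay":0,"az":0,"claw":-1},
  ],
)

```text
time_s: 19.9
tcp_pos: [0.4101, 0.056, 0.2242]
eef_rot: [180.0, -0.0, 2.0]
contact_force: [1.4, -0.6, -0.4]
gripper_width: 0.0354
```

Call:
step_arm(
  increments=[
    {"tx":1,"ty":-45,"tz":-5,"ax":0,"ay":0,"az":0,"claw":-1},
    {"tx":1,"ty":-45,"tz":-5,"ax":0,"ay":0,"az":0,"claw":-1},
    {"tx":1,"ty":-45,"tz":-5,"ax":0,"ay":0,"az":0,"claw":-1},
    {"tx":1,"ty":-45,"tz":-5,"ax":0,"ay":0,"az":0,"claw":-1},
    {"tx":3,"ty":-45,"tz":0,"ax":0,"ay":0,"az":-1,"claw":-1},
    {"tx":3,"ty":-45,"tz":0,"ax":0,"ay":0,"az":-1,"claw":-1},
    {"tx":3,"ty":-45,"tz":0,"ax":0,"ay":0,"az":-1,"claw":-1},
    {"tx":3,"ty":-45,"tz":0,"ax":0,"ay":0,"az":-1,"claw":-1},
    {"tx":2,"ty":-30,"tz":0,"ax":0,"ay":0,"az":-1,"claw":-1},
    {"tx":2,"ty":-30,"tz":0,"ax":0,"ay":0,"az":-1,"claw":-1},
    {"tx":0,"ty":0,"tz":0,"ax":0,"ay":0,"az":0,"claw":-1},
    {"tx":0,"ty":0,"tz":0,"ax":0,"ay":0,"az":0,"claw":-1},
  ],
)

```text
time_s: 21.1
tcp_pos: [0.4294, -0.363, 0.2037]
eef_rot: [-180.0, 0.1, -4.1]
contact_force: [0.2, 1.3, -1.3]
gripper_width: 0.0358
```

```bash
python3 - <<'E'
from h import *
np.set_printoptions(precision=4,suppress=True)
s=r.get_state(); T=s['tcp_pos']; print(s['time_s'],T,s['eef_rot'],s['gripper_width'],s['contact_force'])
c=cap('wrist','w7.png'); P,u,v=cloud(c)
k=box(P,.35,.53,-.45,-.18,.014,.024); Q=P[k]; print(k.sum(),Q.min(0),Q.max(0))
for y0 in (-.22,-.25,-.28,-.34,-.37,-.4):
    q=Q[abs(Q[:,1]-y0)<.005]; print(y0, np.sort(q[:,0])[[0,-1]] if len(q) else None)
for b in [(.38,.48,-.06,.03,.04,.08)]:
    k=box(P,*b);print('big',k.sum(),P[k].min(0) if k.any() else '',P[k].max(0) if k.any() else '')
E
```

```text
21.1 [ 0.4294 -0.363   0.2037] [-179.9628    0.0875   -4.071 ] 0.035815846673916546 [ 0.223   1.3227 -1.3299]
4687 [ 0.3771 -0.4331  0.014 ] [ 0.4892 -0.1862  0.0208]
-0.22 [0.3964 0.4867]
-0.25 [0.3933 0.4842]
-0.28 [0.3915 0.4809]
-0.34 [0.3856 0.4743]
-0.37 [0.3884 0.4717]
-0.4 [0.3785 0.4682]
big 0
```

Call:
step_arm(
  increments=[
    {"tx":0,"ty":0,"tz":-50,"ax":0,"ay":0,"az":0,"claw":-1},
    {"tx":0,"ty":0,"tz":-50,"ax":0,"ay":0,"az":0,"claw":-1},
    {"tx":0,"ty":0,"tz":-35,"ax":0,"ay":0,"az":0,"claw":-1},
    {"tx":0,"ty":0,"tz":-15,"ax":0,"ay":0,"az":0,"claw":-1},
    {"tx":0,"ty":0,"tz":-2,"ax":0,"ay":0,"az":0,"claw":-1},
    {"tx":0,"ty":0,"tz":0,"ax":0,"ay":0,"az":0,"claw":-1},
    {"tx":0,"ty":0,"tz":0,"ax":0,"ay":0,"az":0,"claw":-1},
    {"tx":0,"ty":0,"tz":0,"ax":0,"ay":0,"az":0,"claw":-1},
  ],
)

```text
time_s: 21.95
tcp_pos: [0.4309, -0.3625, 0.0541]
eef_rot: [180.0, -0.1, -3.9]
contact_force: [0.7, 0.3, -1.3]
gripper_width: 0.0354
```

```bash
cat > eye.py <<'E'
from h import *
np.set_printoptions(precision=4,suppress=True)
s=r.get_state(); T=s['tcp_pos']; print(s['time_s'],T,s['gripper_width'],s['contact_force'])
c=cap('wrist','w8.png'); P,u,v=cloud(c)
k=box(P,T[0]-.009,T[0]+.009,T[1]-.01,T[1]+.01,T[2]-.06,T[2]+.025);Q=P[k]
print('eye top z',np.percentile(Q[:,2],[50,90,99]),Q[Q[:,2]>np.percentile(Q[:,2],80)].mean(0), 'x range',Q[Q[:,2]>np.percentile(Q[:,2],80)][:,0].min(),Q[Q[:,2]>np.percentile(Q[:,2],80)][:,0].max())
E
python3 eye.py
```

```text
21.95 [ 0.4309 -0.3625  0.0541] 0.03543519633341768 [ 0.6501  0.3135 -1.2662]
eye top z [0.0267 0.0618 0.0633] [ 0.4326 -0.362   0.0619] x range 0.42836377265491987 0.43601257411620026
```

Call:
step_arm(
  increments=[
    {"tx":0,"ty":0,"tz":-3,"ax":0,"ay":0,"az":0,"claw":-1},
    {"tx":0,"ty":0,"tz":-1.5,"ax":0,"ay":0,"az":0,"claw":-1},
    {"tx":0,"ty":0,"tz":0,"ax":0,"ay":0,"az":0,"claw":-1},
    {"tx":0,"ty":0,"tz":0,"ax":0,"ay":0,"az":0,"claw":-1},
    {"tx":0,"ty":0,"tz":0,"ax":0,"ay":0,"az":0,"claw":-1},
  ],
)

```text
time_s: 22.5
tcp_pos: [0.4299, -0.3626, 0.0488]
eef_rot: [180.0, -0.0, -3.9]
contact_force: [-1.9, 0.7, 6.4]
gripper_width: 0.0361
```

```bash
python3 eye.py
```

```text
22.5 [ 0.4299 -0.3626  0.0488] 0.03609639166560087 [-1.9237  0.6504  6.4224]
eye top z [0.0215 0.0566 0.0582] [ 0.4315 -0.3623  0.0567] x range 0.4273303559071123 0.43485174632036905
```

Call:
step_arm(
  increments=[
    {"tx":0,"ty":0,"tz":0.7,"ax":0,"ay":0,"az":0,"claw":-0.6},
    {"tx":0,"ty":0,"tz":0,"ax":0,"ay":0,"az":0,"claw":0.2},
    {"tx":0,"ty":0,"tz":0,"ax":0,"ay":0,"az":0,"claw":0.2},
    {"tx":0,"ty":0,"tz":0,"ax":0,"ay":0,"az":0,"claw":0.2},
    {"tx":0,"ty":0,"tz":30,"ax":0,"ay":0,"az":0,"claw":0.2},
    {"tx":0,"ty":0,"tz":50,"ax":0,"ay":0,"az":0,"claw":0.2},
    {"tx":0,"ty":0,"tz":50,"ax":0,"ay":0,"az":0,"claw":0.2},
    {"tx":-3,"ty":45,"tz":0,"ax":0,"ay":0,"az":1.5,"claw":0.2},
    {"tx":-3,"ty":45,"tz":0,"ax":0,"ay":0,"az":1.5,"claw":0.2},
    {"tx":-3,"ty":45,"tz":0,"ax":0,"ay":0,"az":1.5,"claw":0.2},
    {"tx":-3,"ty":45,"tz":0,"ax":0,"ay":0,"az":1.5,"claw":0.2},
    {"tx":-3,"ty":45,"tz":0,"ax":0,"ay":0,"az":2,"claw":0.2},
  ],
)

```text
time_s: 23.75
tcp_pos: [0.4145, -0.1358, 0.1789]
eef_rot: [-180.0, -0.0, 4.1]
contact_force: [1.4, 1.1, 0.2]
gripper_width: 0.0526
```

Call:
step_arm(
  increments=[
    {"tx":0,"ty":45,"tz":0,"ax":0,"ay":0,"az":3,"claw":0.2},
    {"tx":0,"ty":20,"tz":0,"ax":0,"ay":0,"az":3,"claw":0.2},
    {"tx":0,"ty":0,"tz":0,"ax":0,"ay":0,"az":0,"claw":0.2},
    {"tx":0,"ty":0,"tz":0,"ax":0,"ay":0,"az":0,"claw":0.2},
  ],
)

```text
time_s: 24.15
tcp_pos: [0.4149, -0.0719, 0.1789]
eef_rot: [-180.0, -0.0, 10.1]
contact_force: [-0.6, -0.1, -0.3]
gripper_width: 0.0525
```

```bash
cat > big.py <<'E'
from h import *
np.set_printoptions(precision=4,suppress=True)
s=r.get_state(); T=s['tcp_pos']; print(s['time_s'],T,s['eef_rot'],s['gripper_width'],s['contact_force'])
c=cap('wrist','w9.png'); P,u,v=cloud(c)
k=box(P,.36,.50,-.08,.05,.0575,.075);Q=P[k]; print('eye',len(Q),Q.min(0),Q.max(0),Q.mean(0))
w,V=np.linalg.eigh(np.cov(Q[:,:2].T)); d=V[:,1]*np.sign(V[1,1]); print('yaw',np.degrees(np.arctan2(-d[0],d[1])))
n=np.array([d[1],-d[0]]);a=(Q[:,:2]-Q[:,:2].mean(0))@d; b=(Q[:,:2]-Q[:,:2].mean(0))@n
print('centre',Q[:,:2].mean(0)+d*(a.min()+a.max())/2+n*(b.min()+b.max())/2,a.min(),a.max(),b.min(),b.max())
E
python3 big.py
python3 - <<'E'
from h import *
t=cap('top');P,u,v=cloud(t)
k=box(P,.36,.5,-.42,-.19,.045,.08);print('small in tray',k.sum(),P[k].mean(0),P[k].max(0))
E
```

```text
24.15 [ 0.4149 -0.0719  0.1789] [-179.9982   -0.0126   10.1076] 0.052504608271348195 [-0.5548 -0.0927 -0.3072]
eye 501 [ 0.4213 -0.0367  0.0575] [ 0.4348 -0.004   0.0675] [ 0.4287 -0.021   0.062 ]
yaw 10.780622224444299
centre [ 0.4281 -0.0203] -0.015554087238791913 0.0171948617546995 -0.005153650729920519 0.004281614240147174
small in tray 51 [ 0.43032835 -0.35962639  0.05342306] [ 0.43551664 -0.34491645  0.0647874 ]
```

Call:
step_arm(
  increments=[
    {"tx":6.5,"ty":26,"tz":-20,"ax":0,"ay":0,"az":0,"claw":0.2},
    {"tx":6.7,"ty":25.6,"tz":-20,"ax":0,"ay":0,"az":0,"claw":0.2},
    {"tx":0,"ty":0,"tz":-40,"ax":0,"ay":0,"az":0.5,"claw":0.2},
    {"tx":0,"ty":0,"tz":-30,"ax":0,"ay":0,"az":0,"claw":0.2},
    {"tx":0,"ty":0,"tz":-13,"ax":0,"ay":0,"az":0,"claw":0.2},
    {"tx":0,"ty":0,"tz":0,"ax":0,"ay":0,"az":0,"claw":0.2},
    {"tx":0,"ty":0,"tz":0,"ax":0,"ay":0,"az":0,"claw":-0.15},
    {"tx":0,"ty":0,"tz":0,"ax":0,"ay":0,"az":0,"claw":-1},
    {"tx":0,"ty":0,"tz":0,"ax":0,"ay":0,"az":0,"claw":-1},
    {"tx":0,"ty":0,"tz":0,"ax":0,"ay":0,"az":0,"claw":-1},
  ],
  newtons=30,
)

```text
time_s: 25.25
tcp_pos: [0.4289, -0.0206, 0.0567]
eef_rot: [-180.0, -0.1, 10.5]
contact_force: [-0.1, -1.6, 3.2]
gripper_width: 0.0357
```

```bash
python3 eye.py
```

```text
25.25 [ 0.4289 -0.0206  0.0567] 0.035722533226869364 [-0.1085 -1.5591  3.2416]
eye top z [0.0292 0.0642 0.0659] [ 0.43   -0.0198  0.0642] x range 0.42521870184024385 0.43397905263306136
```

Call:
step_arm(
  increments=[
    {"tx":0,"ty":0,"tz":20,"ax":0,"ay":0,"az":0,"claw":-1},
    {"tx":0,"ty":0,"tz":40,"ax":0,"ay":0,"az":0,"claw":-1},
    {"tx":0,"ty":0,"tz":50,"ax":0,"ay":0,"az":0,"claw":-1},
    {"tx":-4,"ty":42,"tz":12,"ax":0,"ay":0,"az":-2.1,"claw":-1},
    {"tx":-4,"ty":42,"tz":12,"ax":0,"ay":0,"az":-2.1,"claw":-1},
    {"tx":-4,"ty":42,"tz":12,"ax":0,"ay":0,"az":-2.1,"claw":-1},
    {"tx":-4,"ty":42,"tz":12,"ax":0,"ay":0,"az":-2.1,"claw":-1},
    {"tx":0,"ty":0,"tz":35,"ax":0,"ay":0,"az":0,"claw":-1},
    {"tx":-16.5,"ty":37,"tz":0,"ax":0,"ay":0,"az":0,"claw":-1},
    {"tx":-16.5,"ty":37,"tz":0,"ax":0,"ay":0,"az":0,"claw":-1},
    {"tx":-16.5,"ty":37,"tz":0,"ax":0,"ay":0,"az":0,"claw":-1},
  ],
)

```text
time_s: 26.4
tcp_pos: [0.3612, 0.259, 0.2486]
eef_rot: [-180.0, 0.0, 2.1]
contact_force: [1.2, 0.2, -4.1]
gripper_width: 0.0355
```

Call:
step_arm(
  increments=[
    {"tx":-19,"ty":33,"tz":0,"ax":0,"ay":0,"az":0,"claw":-1},
    {"tx":-19,"ty":33,"tz":0,"ax":0,"ay":0,"az":0,"claw":-1},
    {"tx":0,"ty":0,"tz":0,"ax":0,"ay":0,"az":0,"claw":-1},
    {"tx":0,"ty":0,"tz":0,"ax":0,"ay":0,"az":0,"claw":-1},
    {"tx":0,"ty":0,"tz":0,"ax":0,"ay":0,"az":0,"claw":-1},
  ],
)

```text
time_s: 26.9
tcp_pos: [0.3244, 0.3235, 0.2483]
eef_rot: [180.0, 0.0, 2.1]
contact_force: [-0.2, 0.6, -3.5]
gripper_width: 0.0355
```

```bash
python3 eye.py
```

```text
26.9 [0.3244 0.3235 0.2483] 0.03547978264972716 [-0.1844  0.5533 -3.4715]
eye top z [0.2207 0.2557 0.2574] [0.3256 0.3239 0.2558] x range 0.3218330399470939 0.3285969891500433
```

Call:
step_arm(
  increments=[
    {"tx":1.5,"ty":0,"tz":-40,"ax":0,"ay":0,"az":0,"claw":-1},
    {"tx":0,"ty":0,"tz":-40,"ax":0,"ay":0,"az":0,"claw":-1},
    {"tx":0,"ty":0,"tz":-23.3,"ax":0,"ay":0,"az":0,"claw":-1},
    {"tx":0,"ty":0,"tz":0,"ax":0,"ay":0,"az":0,"claw":-1},
    {"tx":0,"ty":0,"tz":0,"ax":0,"ay":0,"az":0,"claw":-1},
    {"tx":0,"ty":-16,"tz":0,"ax":0,"ay":0,"az":0,"claw":-1},
    {"tx":0,"ty":-16,"tz":0,"ax":0,"ay":0,"az":0,"claw":-1},
    {"tx":0,"ty":-16,"tz":0,"ax":0,"ay":0,"az":0,"claw":-1},
    {"tx":0,"ty":-16.3,"tz":0,"ax":0,"ay":0,"az":0,"claw":-1},
    {"tx":0,"ty":0,"tz":0,"ax":0,"ay":0,"az":0,"claw":-1},
    {"tx":0,"ty":0,"tz":0,"ax":0,"ay":0,"az":0,"claw":-1},
    {"tx":0,"ty":0,"tz":0,"ax":0,"ay":0,"az":0,"claw":-1},
  ],
)

```text
time_s: 28.15
tcp_pos: [0.3264, 0.2603, 0.1459]
eef_rot: [-179.9, -0.0, 2.1]
contact_force: [-0.1, 0.0, -4.1]
gripper_width: 0.0356
```

```bash
python3 look.py
```

```text
28.2 [0.3263 0.2603 0.1457] [-179.9709   -0.02      2.1504] 0.0356541724955951 [-0.2809 -0.0337 -3.8128]
hook x 0.335 n2146 y 0.2591 [0.2350 0.2850] ztop 0.1544
hook x 0.343 n871 y 0.2612 [0.2421 0.2798] ztop 0.1416
hook x 0.351 n477 y 0.2605 [0.2514 0.2707] ztop 0.1406
hook x 0.359 n276 y 0.2601 [0.2568 0.2633] ztop 0.1315
hook x 0.367 n220 y 0.2605 [0.2571 0.2640] ztop 0.1287
hook x 0.375 n242 y 0.2609 [0.2573 0.2643] ztop 0.1322
hook x 0.383 n281 y 0.2611 [0.2575 0.2645] ztop 0.1343
hook x 0.391 n298 y 0.2614 [0.2579 0.2648] ztop 0.1346
hook x 0.399 n304 y 0.2617 [0.2583 0.2651] ztop 0.1347
hook x 0.407 n315 y 0.2621 [0.2587 0.2654] ztop 0.1345
hook x 0.415 n334 y 0.2622 [0.2587 0.2656] ztop 0.1344
hook x 0.423 n627 y 0.2628 [0.2542 0.2715] ztop 0.1379
minx 0.3200026457688264
held 9910 [-0.0137 -0.03   -0.0555] [0.03 0.03 0.03]
```

Call:
step_arm(
  increments=[
    {"tx":0,"ty":-1,"tz":-0.5,"ax":0,"ay":0,"az":0,"claw":-1},
    {"tx":8,"ty":0.2,"tz":0,"ax":0,"ay":0,"az":0,"claw":-1},
    {"tx":8,"ty":0.2,"tz":0,"ax":0,"ay":0,"az":0,"claw":-1},
    {"tx":8,"ty":0.2,"tz":0,"ax":0,"ay":0,"az":0,"claw":-1},
    {"tx":8,"ty":0.2,"tz":0,"ax":0,"ay":0,"az":0,"claw":-1},
    {"tx":6,"ty":0.2,"tz":0,"ax":0,"ay":0,"az":0,"claw":-1},
    {"tx":0,"ty":0,"tz":0,"ax":0,"ay":0,"az":0,"claw":-1},
    {"tx":0,"ty":0,"tz":0,"ax":0,"ay":0,"az":0,"claw":-1},
  ],
)

```text
time_s: 29.0
tcp_pos: [0.3642, 0.2597, 0.1447]
eef_rot: [180.0, 0.0, 2.1]
contact_force: [-0.5, -0.2, -3.9]
gripper_width: 0.0354
```

```bash
python3 look3.py
```

```text
29.0 [0.3642 0.2597 0.1447] 0.03542393422023889 [-0.5134 -0.1685 -3.8661]
bar ztop 0.1345
bar ztop 0.1344
```

Call:
step_arm(
  increments=[
    {"tx":0,"ty":0,"tz":-8,"ax":0,"ay":0,"az":0,"claw":-1},
    {"tx":0,"ty":0,"tz":-6,"ax":0,"ay":0,"az":0,"claw":-1},
    {"tx":0,"ty":0,"tz":-4,"ax":0,"ay":0,"az":0,"claw":-1},
    {"tx":0,"ty":0,"tz":-5,"ax":0,"ay":0,"az":0,"claw":-1},
    {"tx":0,"ty":0,"tz":-5,"ax":0,"ay":0,"az":0,"claw":-1},
    {"tx":0,"ty":0,"tz":-5,"ax":0,"ay":0,"az":0,"claw":-1},
    {"tx":0,"ty":0,"tz":-5,"ax":0,"ay":0,"az":0,"claw":-1},
    {"tx":0,"ty":0,"tz":-5,"ax":0,"ay":0,"az":0,"claw":-1},
    {"tx":0,"ty":0,"tz":-5,"ax":0,"ay":0,"az":0,"claw":-1},
    {"tx":0,"ty":0,"tz":0,"ax":0,"ay":0,"az":0,"claw":-1},
    {"tx":0,"ty":0,"tz":0,"ax":0,"ay":0,"az":0,"claw":-1},
    {"tx":0,"ty":0,"tz":0,"ax":0,"ay":0,"az":0,"claw":-1},
  ],
)

```text
time_s: 30.25
tcp_pos: [0.3643, 0.2601, 0.0972]
eef_rot: [-180.0, -0.0, 2.1]
contact_force: [1.5, -0.3, -1.0]
gripper_width: 0.0353
```

```bash
python3 look3.py
```

```text
30.25 [0.3643 0.2601 0.0972] 0.03527949992801874 [ 1.5329 -0.3122 -0.9873]
bar ztop 0.1042
bar ztop 0.1042
```

Call:
step_arm(
  increments=[
    {"tx":0,"ty":0,"tz":-4,"ax":0,"ay":0,"az":0,"claw":-1},
    {"tx":0,"ty":0,"tz":-3.5,"ax":0,"ay":0,"az":0,"claw":-1},
    {"tx":0,"ty":0,"tz":0,"ax":0,"ay":0,"az":0,"claw":-1},
    {"tx":0,"ty":0,"tz":0,"ax":0,"ay":0,"az":0,"claw":-1},
    {"tx":0,"ty":0,"tz":0,"ax":0,"ay":0,"az":0,"claw":-0.15},
    {"tx":0,"ty":0,"tz":0,"ax":0,"ay":0,"az":0,"claw":0.3},
    {"tx":0,"ty":0,"tz":0,"ax":0,"ay":0,"az":0,"claw":0.8},
    {"tx":0,"ty":0,"tz":0,"ax":0,"ay":0,"az":0,"claw":0.8},
    {"tx":0,"ty":0,"tz":0,"ax":0,"ay":0,"az":0,"claw":0.8},
    {"tx":0,"ty":0,"tz":0,"ax":0,"ay":0,"az":0,"claw":0.8},
    {"tx":0,"ty":0,"tz":0,"ax":0,"ay":0,"az":0,"claw":0.8},
  ],
)

```text
time_s: 31.4
tcp_pos: [0.3641, 0.26, 0.0895]
eef_rot: [180.0, 0.0, 2.1]
contact_force: [0.1, 0.7, 0.5]
gripper_width: 0.0772
```

```bash
python3 look4.py
```

```text
31.4 [0.3641 0.26   0.0895] 0.07722981949796652
wrist diff 81 0.9897301587301587
bar ztop 0.1496
bar ztop 0.0938
eye 2648 [0.3531 0.2367 0.0548] [0.372  0.2838 0.0927] 0.09165922666029276
```

View pics/w6.png

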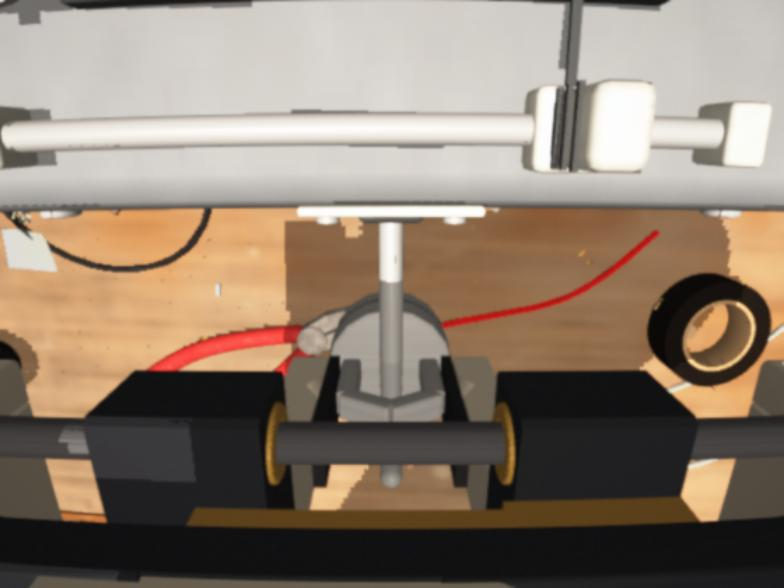

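Picture 12, taken just before release, shows weight_400 correctly on the saddle at (390,390). After release the bar stands 40.7 mm down. I wait, then rise and look at the needle from above.

Call:
step_arm(
  increments=[
    {"tx":0,"ty":0,"tz":0,"ax":0,"ay":0,"az":0,"claw":0.8},
    {"tx":0,"ty":0,"tz":0,"ax":0,"ay":0,"az":0,"claw":0.8},
    {"tx":0,"ty":0,"tz":0,"ax":0,"ay":0,"az":0,"claw":0.8},
    {"tx":0,"ty":0,"tz":0,"ax":0,"ay":0,"az":0,"claw":0.8},
    {"tx":0,"ty":0,"tz":20,"ax":0,"ay":0,"az":0,"claw":0.8},
    {"tx":0,"ty":0,"tz":40,"ax":0,"ay":0,"az":0,"claw":0.8},
    {"tx":0,"ty":0,"tz":50,"ax":0,"ay":0,"az":0,"claw":0.8},
    {"tx":0,"ty":0,"tz":50,"ax":0,"ay":0,"az":0,"claw":0.2},
    {"tx":23,"ty":15,"tz":0,"ax":0,"ay":0,"az":0,"claw":-0.3},
    {"tx":23,"ty":15,"tz":0,"ax":0,"ay":0,"az":0,"claw":-0.3},
    {"tx":0,"ty":0,"tz":0,"ax":0,"ay":0,"az":0,"claw":-0.3},
    {"tx":0,"ty":0,"tz":0,"ax":0,"ay":0,"az":0,"claw":-0.3},
  ],
)

```text
time_s: 32.75
tcp_pos: [0.41, 0.2897, 0.2488]
eef_rot: [179.9, 0.1, 2.1]
contact_force: [0.3, -0.4, -0.8]
gripper_width: 0.0443
```

Call:
step_arm(
  increments=[
    {"tx":0,"ty":0,"tz":0,"ax":0,"ay":0,"az":0,"claw":-0.3},
    {"tx":0,"ty":0,"tz":0,"ax":0,"ay":0,"az":0,"claw":-0.3},
    {"tx":0,"ty":0,"tz":0,"ax":0,"ay":0,"az":0,"claw":-0.3},
    {"tx":0,"ty":0,"tz":0,"ax":0,"ay":0,"az":0,"claw":-0.3},
    {"tx":0,"ty":0,"tz":0,"ax":0,"ay":0,"az":0,"claw":-0.3},
    {"tx":0,"ty":0,"tz":0,"ax":0,"ay":0,"az":0,"claw":-0.3},
    {"tx":0,"ty":0,"tz":0,"ax":0,"ay":0,"az":0,"claw":-0.3},
    {"tx":0,"ty":0,"tz":0,"ax":0,"ay":0,"az":0,"claw":-0.3},
    {"tx":0,"ty":0,"tz":0,"ax":0,"ay":0,"az":0,"claw":-0.3},
    {"tx":0,"ty":0,"tz":0,"ax":0,"ay":0,"az":0,"claw":-0.3},
    {"tx":0,"ty":0,"tz":0,"ax":0,"ay":0,"az":0,"claw":-0.3},
    {"tx":0,"ty":0,"tz":0,"ax":0,"ay":0,"az":0,"claw":-0.3},
  ],
)

```text
time_s: 33.95
tcp_pos: [0.4101, 0.29, 0.2494]
eef_rot: [180.0, 0.0, 2.1]
contact_force: [0.7, 0.4, -0.4]
gripper_width: 0.0306
```

```bash
python3 - <<'E'
from h import *
np.set_printoptions(precision=4,suppress=True)
s=r.get_state(); print(s['time_s'],s['tcp_pos'],s['eef_rot'],s['contact_force'])
c=cap('wrist'); np.savez('needle.npz',**{k:np.array(v) for k,v in c.items()})
p=proj(c,[[.484,.327,.15],[.444,.327,.16],[.484,.21,.15],[.444,.21,.165]]);print(p)
x0,y0=np.floor(p.min(0)-[8,22]).astype(int);x1,y1=np.ceil(p.max(0)+[8,15]).astype(int);print(x0,y0,x1,y1)
f=min(800/(x1-x0),600/(y1-y0));print('f',f)
cv2.imwrite('pics/n1.png',cv2.resize(c['image'][y0:y1,x0:x1],None,fx=f,fy=f,interpolation=cv2.INTER_CUBIC))
P,u,v=cloud(c);k=box(P,.435,.465,.2,.32,.166,.19);Q=P[k];print('tab',k.sum(),Q.min(0),Q.max(0))
E
```

```text
33.95 [0.4101 0.29   0.2494] [179.9982   0.0017   2.146 ] [ 0.6962  0.4072 -0.4335]
[[227.6308 110.8667]
 [225.7618 172.8612]
 [401.6116 118.1577]
 [401.2326 180.9315]]
217 88 410 196
f 4.1450777202072535
tab 291 [0.4428 0.2312 0.166 ] [0.4537 0.241  0.1792]
```

View pics/n1.png

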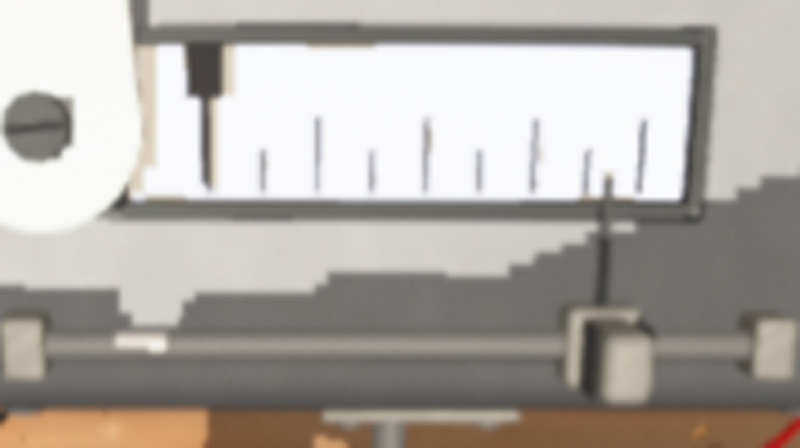

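Picture 13 shows the needle at (206,130) and the marker index at (606,215). The zero tick is at 642 and the tick spacing is 54 px, so the needle reads about 0.070.

```bash
python3 - <<'E'
from h import *
np.set_printoptions(precision=4,suppress=True)
c=dict(np.load('needle.npz')); f=4.14507772
B=lambda x,y:(217+(x+.5)/f-.5,88+(y+.5)/f-.5)
yw=np.radians(2.05); ey=np.array([-np.sin(yw),np.cos(yw)])
S=lambda X:X[:2]@ey
print('needle',[ (atz(c,*B(*p),.153),S(atz(c,*B(*p),.153))) for p in [(206,110),(207,180)]])
for z in (.153,.157,.160): print('index',z,[S(atz(c,*B(*p),z)) for p in [(607,180),(604,290)]])
print('zero tick',S(atz(c,*B(642,160),.15)))
P,u,v=cloud(c)
k=box(P,.435,.465,.22,.25,.174,.182);Q=P[k];print('tab top',k.sum(),Q.mean(0),S(Q.mean(0)),(Q[:,:2]@ey).min(),(Q[:,:2]@ey).max(),Q[:,0].min(),Q[:,0].max())
E
```

```text
needle [(array([0.4828, 0.3011, 0.153 ]), np.float64(0.283627111469449)), (array([0.4719, 0.3006, 0.153 ]), np.float64(0.2835572242995442))]
index 0.153 [np.float64(0.2189799677657674), np.float64(0.21826153642545143)]
index 0.157 [np.float64(0.21994570536433145), np.float64(0.2192394418224083)]
index 0.16 [np.float64(0.22067000856325447), np.float64(0.21997287087012593)]
zero tick 0.21271121445426616
tab top 214 [0.4488 0.2365 0.1772] 0.22025415577601526 0.21562112042490825 0.22396713936047374 0.4433635662253798 0.45372646944413625
```

Call:
step_arm(
  increments=[
    {"tx":19,"ty":-27,"tz":0,"ax":0,"ay":0,"az":0,"claw":-0.3},
    {"tx":19.4,"ty":-26.8,"tz":0,"ax":0,"ay":0,"az":0,"claw":-0.3},
    {"tx":0,"ty":0,"tz":-30,"ax":0,"ay":0,"az":0,"claw":-0.3},
    {"tx":0,"ty":0,"tz":-25,"ax":0,"ay":0,"az":0,"claw":-0.3},
    {"tx":0,"ty":0,"tz":-10,"ax":0,"ay":0,"az":0,"claw":-0.3},
    {"tx":0,"ty":0,"tz":0,"ax":0,"ay":0,"az":0,"claw":-0.3},
    {"tx":0,"ty":0,"tz":0,"ax":0,"ay":0,"az":0,"claw":-0.3},
  ],
  newtons=8,
)

```text
time_s: 34.7
tcp_pos: [0.449, 0.2368, 0.1853]
eef_rot: [-180.0, -0.0, 2.2]
contact_force: [-0.9, 0.1, 0.2]
gripper_width: 0.0305
```

Call:
step_arm(
  increments=[
    {"tx":0,"ty":0,"tz":0,"ax":0,"ay":0,"az":0,"claw":-1},
    {"tx":0,"ty":0,"tz":0,"ax":0,"ay":0,"az":0,"claw":-1},
    {"tx":0,"ty":0,"tz":0,"ax":0,"ay":0,"az":0,"claw":-1},
    {"tx":0,"ty":0,"tz":0,"ax":0,"ay":0,"az":0,"claw":-1},
  ],
)

```text
time_s: 35.1
tcp_pos: [0.4487, 0.2364, 0.185]
eef_rot: [-180.0, -0.0, 2.2]
contact_force: [-1.1, 0.7, 2.8]
gripper_width: 0.008
```

Call:
step_arm(
  increments=[
    {"tx":-0.3,"ty":7.9,"tz":0,"ax":0,"ay":0,"az":0,"claw":-1},
    {"tx":-0.3,"ty":7.9,"tz":0,"ax":0,"ay":0,"az":0,"claw":-1},
    {"tx":-0.3,"ty":7.9,"tz":0,"ax":0,"ay":0,"az":0,"claw":-1},
    {"tx":-0.3,"ty":7.9,"tz":0,"ax":0,"ay":0,"az":0,"claw":-1},
    {"tx":-0.3,"ty":7.9,"tz":0,"ax":0,"ay":0,"az":0,"claw":-1},
    {"tx":-0.3,"ty":7.9,"tz":0,"ax":0,"ay":0,"az":0,"claw":-1},
    {"tx":-0.2,"ty":7.9,"tz":0,"ax":0,"ay":0,"az":0,"claw":-1},
    {"tx":-0.2,"ty":8.1,"tz":0,"ax":0,"ay":0,"az":0,"claw":-1},
    {"tx":0,"ty":0,"tz":0,"ax":0,"ay":0,"az":0,"claw":-1},
    {"tx":0,"ty":0,"tz":0,"ax":0,"ay":0,"az":0,"claw":-1},
    {"tx":0,"ty":0,"tz":0,"ax":0,"ay":0,"az":0,"claw":-1},
  ],
)

```text
time_s: 36.2
tcp_pos: [0.4462, 0.3011, 0.185]
eef_rot: [-179.9, -0.0, 2.2]
contact_force: [-2.7, 0.9, 5.7]
gripper_width: 0.0079
```

```bash
python3 - <<'E'
from h import *
np.set_printoptions(precision=4,suppress=True)
s=r.get_state(); T=s['tcp_pos']; print(s['time_s'],T,s['contact_force'],s['gripper_width'])
c=cap('wrist'); np.savez('n2.npz',**{k:np.array(v) for k,v in c.items()})
p=proj(c,[[.49,.301,.153],[.455,.301,.157]]);print(p)
q=p.mean(0).astype(int); x0,y0=q[0]-35,q[1]-30
cv2.imwrite('pics/n2.png',cv2.resize(c['image'][y0:y0+60,x0:x0+70],None,fx=10,fy=10,interpolation=cv2.INTER_CUBIC)); print(x0,y0)
E
```

```text
36.2 [0.4462 0.3011 0.185 ] [-2.6802  0.8789  5.7199] 0.007870013732021449
[[283.099  178.5522]
 [280.4144 245.8168]]
246 182
```

View pics/n2.png

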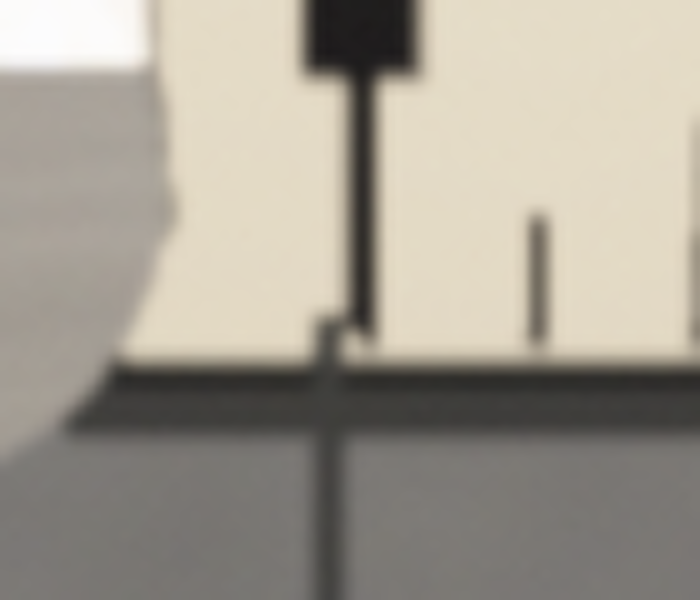

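```bash
cat > idx.py <<'E'
from h import *
import sys
yw=np.radians(2.05); ey=np.array([-np.sin(yw),np.cos(yw)])
c=dict(np.load(sys.argv[1])); x0,y0=int(sys.argv[2]),int(sys.argv[3])
im=cv2.cvtColor(c['image'],cv2.COLOR_BGR2GRAY)
def dark(row,lo,hi):
    g=im[row,lo:hi+1].astype(float); w=np.clip(np.median(g)-8-g,0,None); return (w*np.arange(lo,hi+1)).sum()/w.sum()
for row in range(y0+10,y0+32,3):
    u=dark(row,x0+27,x0+46); print('needle?',row,round(u,2),round(float(atz(c,u,row,.153)[:2]@ey),5))
for row in range(y0+45,y0+60,3):
    u=dark(row,x0+20,x0+46); print('index?',row,round(u,2),[round(float(atz(c,u,row,z)[:2]@ey),5) for z in(.155,.158)])
E
python3 idx.py n2.npz 246 182
```

```text
needle? 192 281.68 0.28396
needle? 195 281.69 0.28395
needle? 198 281.68 0.28395
needle? 201 281.68 0.28394
needle? 204 281.68 0.28393
needle? 207 281.67 0.28393
needle? 210 281.68 0.28392
needle? 213 280.89 0.28432
index? 227 278.41 [0.2856, 0.2856]
index? 230 278.42 [0.28559, 0.28559]
index? 233 278.43 [0.28558, 0.28558]
index? 236 278.4 [0.28559, 0.2856]
index? 239 278.43 [0.28557, 0.28558]
```

Call:
step_arm(
  increments=[
    {"tx":0.1,"ty":-1.6,"tz":0,"ax":0,"ay":0,"az":0,"claw":-1},
    {"tx":0,"ty":0,"tz":0,"ax":0,"ay":0,"az":0,"claw":-1},
    {"tx":0,"ty":0,"tz":0,"ax":0,"ay":0,"az":0,"claw":-1},
    {"tx":0,"ty":0,"tz":0,"ax":0,"ay":0,"az":0,"claw":-1},
  ],
)

```text
time_s: 36.65
tcp_pos: [0.4463, 0.2993, 0.185]
eef_rot: [-179.9, -0.0, 2.2]
contact_force: [-2.8, 1.3, 6.1]
gripper_width: 0.008
```

```bash
python3 - <<'E'
from h import *
s=r.get_state(); print(s['time_s'],s['tcp_pos'],s['contact_force'])
c=cap('wrist'); np.savez('n3.npz',**{k:np.array(v) for k,v in c.items()})
E
python3 idx.py n3.npz 246 182
```

```text
36.65 [0.44629967 0.29928519 0.18496099] [-2.8034189  1.2749286  6.0812407]
needle? 192 278.08 0.28394
needle? 195 278.22 0.28387
needle? 198 278.22 0.28387
needle? 201 278.22 0.28387
needle? 204 278.22 0.28386
needle? 207 278.22 0.28386
needle? 210 278.22 0.28386
needle? 213 278.21 0.28386
index? 227 278.43 [0.28374, 0.28374]
index? 230 278.43 [0.28374, 0.28374]
index? 233 278.41 [0.28374, 0.28375]
index? 236 278.4 [0.28375, 0.28375]
index? 239 278.42 [0.28374, 0.28374]
```

Call:
step_arm(
  increments=[
    {"tx":0,"ty":0,"tz":0,"ax":0,"ay":0,"az":0,"claw":-0.5},
    {"tx":0,"ty":0,"tz":0,"ax":0,"ay":0,"az":0,"claw":-0.5},
    {"tx":0,"ty":0,"tz":0,"ax":0,"ay":0,"az":0,"claw":-0.5},
    {"tx":0,"ty":0,"tz":20,"ax":0,"ay":0,"az":0,"claw":-0.5},
    {"tx":0,"ty":0,"tz":44,"ax":0,"ay":0,"az":0,"claw":-0.5},
    {"tx":0,"ty":0,"tz":0,"ax":0,"ay":0,"az":0,"claw":-0.5},
    {"tx":0,"ty":0,"tz":0,"ax":0,"ay":0,"az":0,"claw":-0.5},
    {"tx":0,"ty":0,"tz":0,"ax":0,"ay":0,"az":0,"claw":-0.5},
  ],
)

```text
time_s: 37.5
tcp_pos: [0.446, 0.2977, 0.2476]
eef_rot: [180.0, 0.1, 2.1]
contact_force: [-0.6, 0.5, -0.5]
gripper_width: 0.0218
```

```bash
python3 - <<'E'
from h import *
s=r.get_state(); print(s['time_s'],s['tcp_pos'],s['contact_force'],s['gripper_width'])
c=cap('wrist'); np.savez('n4.npz',**{k:np.array(v) for k,v in c.items()})
yw=np.radians(2.05); ey=np.array([-np.sin(yw),np.cos(yw)])
p=proj(c,[[.485,.301,.153],[.474,.301,.153],[.466,.3,.157],[.459,.3,.157]]);print(p)
im=cv2.cvtColor(c['image'],cv2.COLOR_BGR2GRAY)
for row in range(int(p[0,1])-4,int(p[3,1])+6,2):
    lo=int(p[0,0])-9; g=im[row,lo:lo+18].astype(float); w=np.clip(np.median(g)-8-g,0,None); u=(w*np.arange(lo,lo+18)).sum()/max(w.sum(),1)
    X=atz(c,u,row,.155); print(row,round(u,2),X[0].round(4),round(float(X[:2]@ey),5),int(w.sum()))
P,u,v=cloud(c)
for b in [(.435,.465,.27,.33,.172,.182)]: k=box(P,*b);print('tab',k.sum(),P[k].mean(0))
E
```

```text
37.5 [0.44601569 0.29770288 0.24761566] [-0.56356152  0.5417208  -0.50856481] 0.021791422128455876
[[276.22009543 165.55441017]
 [275.66644701 181.36225669]
 [276.69421672 194.12622004]
 [276.33930715 203.92486177]]
161 275.38 0.4884 0.28401 830
163 275.49 0.4871 0.28394 892
165 275.4 0.4857 0.284 818
167 275.47 0.4844 0.28395 427
169 275.74 0.483 0.28377 324
171 275.73 0.4816 0.28379 324
173 275.74 0.4803 0.28378 323
175 275.74 0.4789 0.28378 324
177 275.74 0.4775 0.28379 321
179 275.74 0.4761 0.28379 324
181 275.74 0.4747 0.28379 317
183 275.74 0.4733 0.28379 321
185 275.78 0.4719 0.28377 305
187 275.88 0.4705 0.2837 271
189 276.11 0.4691 0.28355 57
191 0.0 0.4612 0.48306 0
193 276.0 0.4663 0.28362 1
195 275.9 0.4648 0.28369 92
197 275.88 0.4634 0.28371 97
199 275.91 0.462 0.28369 96
201 275.98 0.4605 0.28365 87
203 276.04 0.4591 0.28361 83
205 275.99 0.4576 0.28364 87
207 276.0 0.4562 0.28364 84
tab 224 [0.44727541 0.29999267 0.17656123]
```

The index and needle agree to about 0.15 mm after letting go. Now back to the hanging weight.

Call:
step_arm(
  increments=[
    {"tx":-27.3,"ty":-12.5,"tz":0,"ax":0,"ay":0,"az":0,"claw":0.75},
    {"tx":-27.3,"ty":-12.6,"tz":0,"ax":0,"ay":0,"az":0,"claw":0.75},
    {"tx":-27.3,"ty":-12.6,"tz":0,"ax":0,"ay":0,"az":0,"claw":0.75},
    {"tx":0,"ty":0,"tz":-30,"ax":0,"ay":0,"az":0,"claw":0.75},
    {"tx":0,"ty":0,"tz":-30,"ax":0,"ay":0,"az":0,"claw":0.75},
    {"tx":0,"ty":0,"tz":0,"ax":0,"ay":0,"az":0,"claw":0.75},
    {"tx":0,"ty":0,"tz":0,"ax":0,"ay":0,"az":0,"claw":0.75},
  ],
)

```text
time_s: 38.25
tcp_pos: [0.3646, 0.26, 0.1884]
eef_rot: [179.9, 0.0, 2.2]
contact_force: [-0.2, 0.3, 0.5]
gripper_width: 0.0721
```

```bash
cat > hang.py <<'E'
from h import *
np.set_printoptions(precision=4,suppress=True)
s=r.get_state(); T=s['tcp_pos']; print(s['time_s'],T,s['gripper_width'],s['contact_force'])
c=cap('wrist'); cv2.imwrite('pics/w10.png',cv2.resize(c['image'],None,fx=1.4,fy=1.4))
P,u,v=cloud(c)
k=box(P,.399,.415,.25,.272,.07,.15); print('bar ztop %.4f'%np.percentile(P[k,2],90))
k=box(P,.34,.385,.235,.285,.086,.105);Q=P[k]; print('eye',k.sum(),Q.min(0),Q.max(0),Q.mean(0))
E
python3 hang.py
```

```text
38.25 [0.3646 0.26   0.1884] 0.07210307030537431 [-0.25    0.3465  0.4578]
bar ztop 0.0942
eye 1053 [0.3427 0.2435 0.0861] [0.385  0.2767 0.1034] [0.3641 0.2602 0.0921]
```

Call:
step_arm(
  increments=[
    {"tx":0,"ty":0,"tz":-40,"ax":0,"ay":0,"az":0,"claw":0.75},
    {"tx":0,"ty":0,"tz":-40,"ax":0,"ay":0,"az":0,"claw":0.75},
    {"tx":0,"ty":0,"tz":-21.6,"ax":0,"ay":0,"az":0,"claw":0.75},
    {"tx":0,"ty":0,"tz":0,"ax":0,"ay":0,"az":0,"claw":0.75},
    {"tx":0,"ty":0,"tz":0,"ax":0,"ay":0,"az":0,"claw":0.0},
    {"tx":0,"ty":0,"tz":0,"ax":0,"ay":0,"az":0,"claw":0.0},
    {"tx":0,"ty":0,"tz":0,"ax":0,"ay":0,"az":0,"claw":-1},
    {"tx":0,"ty":0,"tz":0,"ax":0,"ay":0,"az":0,"claw":-1},
    {"tx":0,"ty":0,"tz":0,"ax":0,"ay":0,"az":0,"claw":-1},
    {"tx":0,"ty":0,"tz":0,"ax":0,"ay":0,"az":0,"claw":-1},
    {"tx":0,"ty":0,"tz":0,"ax":0,"ay":0,"az":0,"claw":-1},
  ],
  newtons=30,
)

```text
time_s: 39.4
tcp_pos: [0.3646, 0.2603, 0.087]
eef_rot: [180.0, -0.0, 2.1]
contact_force: [1.7, -1.0, -0.4]
gripper_width: 0.0355
```

```bash
python3 hang.py; python3 eye.py
```

```text
39.4 [0.3646 0.2603 0.087 ] 0.03547718126835526 [ 1.6691 -1.0449 -0.4458]
bar ztop 0.0939
eye 3189 [0.3432 0.2351 0.086 ] [0.385 0.285 0.105] [0.3681 0.2598 0.0928]
39.45 [0.3646 0.2603 0.0869] 0.03574225565150505 [ 0.2368 -1.1136  0.073 ]
eye top z [0.0888 0.094  0.0951] [0.3658 0.2608 0.094 ] x range 0.3619163542970328 0.3694434546510804
```

Call:
step_arm(
  increments=[
    {"tx":0,"ty":0,"tz":10,"ax":0,"ay":0,"az":0,"claw":-1},
    {"tx":0,"ty":0,"tz":15,"ax":0,"ay":0,"az":0,"claw":-1},
    {"tx":0,"ty":0,"tz":15,"ax":0,"ay":0,"az":0,"claw":-1},
    {"tx":0,"ty":0,"tz":12,"ax":0,"ay":0,"az":0,"claw":-1},
    {"tx":0,"ty":0,"tz":6.6,"ax":0,"ay":0,"az":0,"claw":-1},
    {"tx":0,"ty":0,"tz":0,"ax":0,"ay":0,"az":0,"claw":-1},
    {"tx":0,"ty":0,"tz":0,"ax":0,"ay":0,"az":0,"claw":-1},
    {"tx":0,"ty":0,"tz":0,"ax":0,"ay":0,"az":0,"claw":-1},
  ],
)

```text
time_s: 40.3
tcp_pos: [0.3641, 0.2598, 0.1448]
eef_rot: [179.9, 0.1, 2.1]
contact_force: [0.2, -0.8, -3.8]
gripper_width: 0.0354
```

```bash
python3 look3.py; python3 eye.py
```

```text
40.3 [0.3641 0.2598 0.1448] 0.03544427618994586 [ 0.1512 -0.8008 -3.7743]
bar ztop 0.1343
bar ztop 0.1345
40.35 [0.3642 0.2599 0.1448] 0.03528184702336366 [ 0.3953 -0.3925 -3.4657]
eye top z [0.129  0.1516 0.1531] [0.3655 0.2604 0.1516] x range 0.361186853438788 0.36900693414967783
```

Call:
step_arm(
  increments=[
    {"tx":0,"ty":0,"tz":0.8,"ax":0,"ay":0,"az":0,"claw":-1},
    {"tx":-6.5,"ty":-0.2,"tz":0,"ax":0,"ay":0,"az":0,"claw":-1},
    {"tx":-8,"ty":-0.2,"tz":0,"ax":0,"ay":0,"az":0,"claw":-1},
    {"tx":-8,"ty":-0.2,"tz":0,"ax":0,"ay":0,"az":0,"claw":-1},
    {"tx":-8,"ty":-0.2,"tz":0,"ax":0,"ay":0,"az":0,"claw":-1},
    {"tx":-8,"ty":-0.2,"tz":0,"ax":0,"ay":0,"az":0,"claw":-1},
    {"tx":0,"ty":0,"tz":0,"ax":0,"ay":0,"az":0,"claw":-1},
    {"tx":0,"ty":0,"tz":0,"ax":0,"ay":0,"az":0,"claw":-1},
  ],
)

```text
time_s: 41.2
tcp_pos: [0.3259, 0.2596, 0.1465]
eef_rot: [-180.0, -0.0, 2.2]
contact_force: [0.8, -0.4, -5.2]
gripper_width: 0.0354
```

```bash
python3 look3.py; python3 eye.py; python3 - <<'E'
from h import *
t=cap('top');P,u,v=cloud(t)
k=box(P,.36,.5,-.42,-.19,.04,.08);print('small in tray',k.sum(),P[k].mean(0),P[k].max(0))
E
```

```text
41.2 [0.3259 0.2596 0.1465] 0.035403883698482616 [ 0.8053 -0.4173 -5.2334]
bar ztop 0.1345
bar ztop 0.1345
41.25 [0.326  0.2596 0.1464] 0.03534843773209928 [ 0.6576  0.2453 -4.0353]
eye top z [0.1182 0.1533 0.1546] [0.3273 0.2602 0.1533] x range 0.32324806885920876 0.3312925378870175
small in tray 54 [ 0.43020995 -0.3593288   0.05275113] [ 0.43557244 -0.34297906  0.06283554]
```

Call:
step_arm(
  increments=[
    {"tx":0,"ty":33,"tz":0,"ax":0,"ay":0,"az":0,"claw":-1},
    {"tx":0,"ty":33,"tz":0,"ax":0,"ay":0,"az":0,"claw":-1},
    {"tx":0,"ty":0,"tz":38,"ax":0,"ay":0,"az":0,"claw":-1},
    {"tx":0,"ty":0,"tz":38,"ax":0,"ay":0,"az":0,"claw":-1},
    {"tx":0,"ty":0,"tz":38,"ax":0,"ay":0,"az":0,"claw":-1},
    {"tx":17,"ty":-33,"tz":0,"ax":0,"ay":0,"az":0,"claw":-1},
    {"tx":17,"ty":-33,"tz":0,"ax":0,"ay":0,"az":0,"claw":-1},
    {"tx":16,"ty":-37,"tz":-5,"ax":0,"ay":0,"az":0,"claw":-1},
    {"tx":16,"ty":-37,"tz":-5,"ax":0,"ay":0,"az":0,"claw":-1},
    {"tx":16,"ty":-37,"tz":-5,"ax":0,"ay":0,"az":0,"claw":-1},
    {"tx":1,"ty":-45,"tz":-10,"ax":0,"ay":0,"az":0,"claw":-1},
    {"tx":1,"ty":-45,"tz":-10,"ax":0,"ay":0,"az":0,"claw":-1},
  ],
)

```text
time_s: 42.55
tcp_pos: [0.4102, 0.0566, 0.2249]
eef_rot: [180.0, 0.0, 2.1]
contact_force: [1.0, -0.1, -4.3]
gripper_width: 0.0355
```

Call:
step_arm(
  increments=[
    {"tx":1,"ty":-45,"tz":-5,"ax":0,"ay":0,"az":0,"claw":-1},
    {"tx":1,"ty":-45,"tz":-5,"ax":0,"ay":0,"az":0,"claw":-1},
    {"tx":1,"ty":-45,"tz":-5,"ax":0,"ay":0,"az":0,"claw":-1},
    {"tx":1,"ty":-45,"tz":-5,"ax":0,"ay":0,"az":0,"claw":-1},
    {"tx":8,"ty":-43,"tz":0,"ax":0,"ay":0,"az":-2,"claw":-1},
    {"tx":8,"ty":-43,"tz":0,"ax":0,"ay":0,"az":-2,"claw":-1},
    {"tx":8,"ty":-43,"tz":0,"ax":0,"ay":0,"az":-2,"claw":-1},
    {"tx":0,"ty":0,"tz":0,"ax":0,"ay":0,"az":0,"claw":-1},
    {"tx":0,"ty":0,"tz":0,"ax":0,"ay":0,"az":0,"claw":-1},
    {"tx":0,"ty":0,"tz":0,"ax":0,"ay":0,"az":0,"claw":-1},
  ],
)

```text
time_s: 43.55
tcp_pos: [0.4377, -0.2505, 0.2049]
eef_rot: [-180.0, 0.1, -3.9]
contact_force: [-0.2, 1.2, -4.2]
gripper_width: 0.0355
```

```bash
python3 eye.py; python3 - <<'E'
from h import *
c=load('wrist') if 0 else cap('wrist','w11.png');P,u,v=cloud(c)
k=box(P,.36,.5,-.42,-.31,.02,.08);print('small in tray',k.sum(),P[k].mean(0),P[k].max(0),P[k].min(0))
k=box(P,.35,.53,-.45,-.18,.014,.022); Q=P[k]
for y0 in (-.22,-.25,-.28): q=Q[abs(Q[:,1]-y0)<.005]; print(y0,np.sort(q[:,0])[[0,-1]] if len(q) else None)
print('y max',Q[:,1].max())
E
```

```text
43.55 [ 0.4377 -0.2505  0.2049] 0.03545542334301233 [-0.1647  1.2322 -4.1853]
eye top z [0.1764 0.2115 0.213 ] [ 0.439  -0.25    0.2116] x range 0.43426251002907373 0.442945607537158
small in tray 1116 [ 0.43171063 -0.36058238  0.03486479] [ 0.47343339 -0.31147519  0.0586378 ] [ 0.37893785 -0.41909188  0.0200009 ]
-0.22 [0.47983438 0.48681759]
-0.25 [0.47732071 0.48388455]
-0.28 [0.39175551 0.48082191]
y max -0.1865633643254577
```

Call:
step_arm(
  increments=[
    {"tx":0,"ty":0,"tz":-50,"ax":0,"ay":0,"az":0,"claw":-1},
    {"tx":0,"ty":0,"tz":-50,"ax":0,"ay":0,"az":0,"claw":-1},
    {"tx":0,"ty":0,"tz":-25,"ax":0,"ay":0,"az":0,"claw":-1},
    {"tx":0,"ty":0,"tz":-12,"ax":0,"ay":0,"az":0,"claw":-1},
    {"tx":0,"ty":0,"tz":-3,"ax":0,"ay":0,"az":0,"claw":-1},
    {"tx":0,"ty":0,"tz":0,"ax":0,"ay":0,"az":0,"claw":-1},
    {"tx":0,"ty":0,"tz":0,"ax":0,"ay":0,"az":0,"claw":-1},
    {"tx":0,"ty":0,"tz":0,"ax":0,"ay":0,"az":0,"claw":-1},
  ],
)

```text
time_s: 44.45
tcp_pos: [0.4391, -0.2506, 0.0664]
eef_rot: [180.0, -0.1, -3.8]
contact_force: [1.2, 0.0, -4.6]
gripper_width: 0.0355
```

```bash
python3 eye.py
```

```text
44.45 [ 0.4391 -0.2506  0.0664] 0.035522220126532986 [ 1.1567  0.0186 -4.6205]
eye top z [0.0379 0.073  0.0744] [ 0.4404 -0.25    0.0731] x range 0.4359588761850659 0.44428465433317227
```

Eye top should end near 0.070 by this measure, so about 3 mm more.

Call:
step_arm(
  increments=[
    {"tx":0,"ty":0,"tz":-1.5,"ax":0,"ay":0,"az":0,"claw":-1},
    {"tx":0,"ty":0,"tz":-1,"ax":0,"ay":0,"az":0,"claw":-1},
    {"tx":0,"ty":0,"tz":0,"ax":0,"ay":0,"az":0,"claw":-1},
    {"tx":0,"ty":0,"tz":0,"ax":0,"ay":0,"az":0,"claw":-1},
    {"tx":0,"ty":0,"tz":0,"ax":0,"ay":0,"az":0,"claw":-1},
  ],
)

```text
time_s: 45.0
tcp_pos: [0.4382, -0.2509, 0.0649]
eef_rot: [180.0, -0.1, -3.8]
contact_force: [-7.4, 5.1, 20.6]
gripper_width: 0.0353
```

```bash
python3 eye.py
```

```text
45.0 [ 0.4382 -0.2509  0.0649] 0.03531857178709077 [-7.4325  5.0584 20.5808]
eye top z [0.0366 0.0717 0.0731] [ 0.4395 -0.2504  0.0717] x range 0.43500792313413217 0.443192081454779
```

Call:
step_arm(
  increments=[
    {"tx":0,"ty":0,"tz":1.2,"ax":0,"ay":0,"az":0,"claw":-1},
    {"tx":0,"ty":0,"tz":0,"ax":0,"ay":0,"az":0,"claw":-1},
    {"tx":0,"ty":0,"tz":0,"ax":0,"ay":0,"az":0,"claw":-1},
  ],
)

```text
time_s: 45.35
tcp_pos: [0.4382, -0.2508, 0.065]
eef_rot: [180.0, -0.0, -3.8]
contact_force: [-4.4, 2.3, 10.7]
gripper_width: 0.035
```

Call:
step_arm(
  increments=[
    {"tx":0,"ty":0,"tz":0,"ax":0,"ay":0,"az":0,"claw":-0.1},
    {"tx":0,"ty":0,"tz":0,"ax":0,"ay":0,"az":0,"claw":0.15},
    {"tx":0,"ty":0,"tz":0,"ax":0,"ay":0,"az":0,"claw":0.15},
    {"tx":0,"ty":0,"tz":0,"ax":0,"ay":0,"az":0,"claw":0.15},
    {"tx":0,"ty":0,"tz":30,"ax":0,"ay":0,"az":0,"claw":0.15},
    {"tx":0,"ty":0,"tz":50,"ax":0,"ay":0,"az":0,"claw":0.15},
    {"tx":0,"ty":0,"tz":50,"ax":0,"ay":0,"az":0,"claw":0.15},
    {"tx":-8,"ty":43,"tz":0,"ax":0,"ay":0,"az":2,"claw":0.15},
    {"tx":-8,"ty":43,"tz":0,"ax":0,"ay":0,"az":2,"claw":0.15},
    {"tx":-8,"ty":43,"tz":0,"ax":0,"ay":0,"az":2,"claw":0.15},
  ],
)

```text
time_s: 46.35
tcp_pos: [0.4136, -0.1207, 0.1943]
eef_rot: [-180.0, -0.1, 2.1]
contact_force: [1.8, 0.2, -0.1]
gripper_width: 0.0506
```

Call:
step_arm(
  increments=[
    {"tx":-1,"ty":45,"tz":5,"ax":0,"ay":0,"az":0,"claw":-0.1},
    {"tx":-1,"ty":45,"tz":10,"ax":0,"ay":0,"az":0,"claw":-0.1},
    {"tx":-1,"ty":45,"tz":10,"ax":0,"ay":0,"az":0,"claw":-0.1},
    {"tx":-1,"ty":45,"tz":10,"ax":0,"ay":0,"az":0,"claw":-0.1},
    {"tx":0,"ty":45,"tz":10,"ax":0,"ay":0,"az":0,"claw":-0.1},
    {"tx":0,"ty":45,"tz":10,"ax":0,"ay":0,"az":0,"claw":-0.1},
    {"tx":0,"ty":0,"tz":0,"ax":0,"ay":0,"az":0,"claw":-0.1},
    {"tx":0,"ty":0,"tz":0,"ax":0,"ay":0,"az":0,"claw":-0.1},
  ],
)

```text
time_s: 47.15
tcp_pos: [0.4098, 0.1493, 0.2488]
eef_rot: [180.0, 0.0, 2.3]
contact_force: [-0.3, -0.3, -0.9]
gripper_width: 0.0393
```

```bash
python3 - <<'E'
from h import *
np.set_printoptions(precision=4,suppress=True)
s=r.get_state(); print(s['time_s'],s['tcp_pos'],s['eef_rot'],s['gripper_width'],s['contact_force'])
t=cap('top','t12.png');P,u,v=cloud(t)
for n,b in [('small',(.36,.5,-.42,-.31,.04,.08)),('big',(.36,.5,-.3,-.19,.055,.09))]:
    k=box(P,*b);print(n,k.sum(),P[k].mean(0),P[k].max(0))
k=box(P,.55,.61,.3,.38,.176,.195);print('knob top cam',k.sum(),P[k].mean(0))
w=cap('wrist');P,u,v=cloud(w);k=box(P,.55,.61,.3,.38,.174,.195);print('knob wrist',k.sum(),P[k].mean(0) if k.any() else '')
E
```

```text
47.15 [0.4098 0.1493 0.2488] [179.9942   0.018    2.2894] 0.039315968094406045 [-0.3297 -0.3394 -0.862 ]
small 55 [ 0.4302 -0.3589  0.053 ] [ 0.4354 -0.3431  0.0608]
big 46 [ 0.4387 -0.25    0.0674] [ 0.4429 -0.2319  0.0759]
knob top cam 32 [0.5764 0.3375 0.1838]
knob wrist 0
```

Call:
step_arm(
  increments=[
    {"tx":33.4,"ty":37.7,"tz":0,"ax":0,"ay":0,"az":0,"claw":-0.1},
    {"tx":33.4,"ty":37.7,"tz":0,"ax":0,"ay":0,"az":0,"claw":-0.1},
    {"tx":33.4,"ty":37.7,"tz":0,"ax":0,"ay":0,"az":0,"claw":-0.1},
    {"tx":33.4,"ty":37.7,"tz":0,"ax":0,"ay":0,"az":0,"claw":-0.1},
    {"tx":33.4,"ty":37.7,"tz":0,"ax":0,"ay":0,"az":0,"claw":-0.1},
    {"tx":0,"ty":0,"tz":0,"ax":0,"ay":0,"az":0,"claw":-0.1},
    {"tx":0,"ty":0,"tz":-30,"ax":0,"ay":0,"az":0,"claw":-0.1},
    {"tx":0,"ty":0,"tz":-32,"ax":0,"ay":0,"az":0,"claw":-0.1},
    {"tx":0,"ty":0,"tz":0,"ax":0,"ay":0,"az":0,"claw":-0.1},
    {"tx":0,"ty":0,"tz":0,"ax":0,"ay":0,"az":0,"claw":-0.1},
  ],
  newtons=8,
)

```text
time_s: 48.25
tcp_pos: [0.5762, 0.334, 0.1872]
eef_rot: [179.9, 0.0, 2.1]
contact_force: [0.7, -0.2, 0.4]
gripper_width: 0.0395
```

Call:
step_arm(
  increments=[
    {"tx":0,"ty":0,"tz":0,"ax":0,"ay":0,"az":0,"claw":-1},
    {"tx":0,"ty":0,"tz":0,"ax":0,"ay":0,"az":0,"claw":-1},
    {"tx":0,"ty":0,"tz":0,"ax":0,"ay":0,"az":0,"claw":-1},
    {"tx":0,"ty":0,"tz":0,"ax":0,"ay":0,"az":0,"claw":-1},
  ],
)

```text
time_s: 48.65
tcp_pos: [0.5761, 0.3357, 0.188]
eef_rot: [-179.9, -0.1, 2.2]
contact_force: [0.9, 0.1, 1.8]
gripper_width: 0.0142
```

Call:
step_arm(
  increments=[
    {"tx":0.7,"ty":-10.3,"tz":0,"ax":0,"ay":0,"az":0,"claw":-1},
    {"tx":-1.1,"ty":-13.3,"tz":0,"ax":0,"ay":0,"az":0,"claw":-1},
    {"tx":-3.0,"ty":-13.0,"tz":0,"ax":0,"ay":0,"az":0,"claw":-1},
    {"tx":-4.7,"ty":-12.5,"tz":0,"ax":0,"ay":0,"az":0,"claw":-1},
    {"tx":-6.4,"ty":-11.7,"tz":0,"ax":0,"ay":0,"az":0,"claw":-1},
    {"tx":-8.0,"ty":-10.7,"tz":0,"ax":0,"ay":0,"az":0,"claw":-1},
    {"tx":-9.4,"ty":-9.5,"tz":0,"ax":0,"ay":0,"az":0,"claw":-1},
    {"tx":-10.6,"ty":-8.1,"tz":0,"ax":0,"ay":0,"az":0,"claw":-1},
    {"tx":-11.6,"ty":-6.5,"tz":0,"ax":0,"ay":0,"az":0,"claw":-1},
    {"tx":-12.4,"ty":-4.9,"tz":0,"ax":0,"ay":0,"az":0,"claw":-1},
    {"tx":-13.0,"ty":-3.1,"tz":0,"ax":0,"ay":0,"az":0,"claw":-1},
    {"tx":-13.3,"ty":-1.3,"tz":0,"ax":0,"ay":0,"az":0,"claw":-1},
  ],
)

```text
time_s: 49.85
tcp_pos: [0.482, 0.2304, 0.1869]
eef_rot: [-180.0, -0.0, 2.2]
contact_force: [9.1, 1.5, -1.9]
gripper_width: 0.0141
```

Call:
step_arm(
  increments=[
    {"tx":-2,"ty":0,"tz":0,"ax":0,"ay":0,"az":0,"claw":-1},
    {"tx":0,"ty":0,"tz":0,"ax":0,"ay":0,"az":0,"claw":-1},
    {"tx":0,"ty":0,"tz":0,"ax":0,"ay":0,"az":0,"claw":-1},
  ],
)

```text
time_s: 50.15
tcp_pos: [0.4808, 0.2304, 0.1871]
eef_rot: [180.0, -0.0, 2.2]
contact_force: [2.6, -0.5, 0.4]
gripper_width: 0.0137
```

Call:
step_arm(
  increments=[
    {"tx":0,"ty":0,"tz":0,"ax":0,"ay":0,"az":0,"claw":-0.1},
    {"tx":0,"ty":0,"tz":0,"ax":0,"ay":0,"az":0,"claw":-0.1},
    {"tx":0,"ty":0,"tz":0,"ax":0,"ay":0,"az":0,"claw":-0.1},
    {"tx":0,"ty":0,"tz":30,"ax":0,"ay":0,"az":0,"claw":-0.1},
    {"tx":0,"ty":0,"tz":45,"ax":0,"ay":0,"az":0,"claw":-0.1},
    {"tx":-24,"ty":-27,"tz":0,"ax":0,"ay":0,"az":0,"claw":-0.1},
    {"tx":-24,"ty":-27,"tz":0,"ax":0,"ay":0,"az":0,"claw":-0.1},
    {"tx":-24,"ty":-27,"tz":0,"ax":0,"ay":0,"az":0,"claw":-0.1},
    {"tx":0,"ty":-15,"tz":0,"ax":0,"ay":0,"az":0,"claw":-0.1},
    {"tx":0,"ty":0,"tz":0,"ax":0,"ay":0,"az":0,"claw":-0.1},
    {"tx":0,"ty":0,"tz":0,"ax":0,"ay":0,"az":0,"claw":-0.1},
  ],
)

```text
time_s: 51.25
tcp_pos: [0.4095, 0.1348, 0.2622]
eef_rot: [-180.0, -0.0, 2.1]
contact_force: [0.5, 0.4, -0.5]
gripper_width: 0.0397
```

```bash
python3 - <<'E'
from h import *
np.set_printoptions(precision=4,suppress=True)
s=r.get_state(); print(s['time_s'],s['tcp_pos'],s['contact_force'])
w=cap('wrist'); t=cap('top')
for n,c in (('w',w),('t',t)):
    P,u,v=cloud(c); k=box(P,.465,.505,.21,.25,.176,.195);Q=P[k];print(n,'knob',k.sum(),Q.mean(0),Q.min(0),Q.max(0))
    k=box(P,.435,.465,.27,.33,.172,.182);print('tab',k.sum(),P[k].mean(0) if k.any() else '')
a=cv2.resize(w['image'],(560,420)); b=cv2.resize(t['image'][195:275,265:460],None,fx=2.87,fy=2.25)
cv2.imwrite('pics/f.png',np.vstack([a,b[:,:560]])[:600]); 
E
```

```text
51.25 [0.4095 0.1348 0.2622] [ 0.4923  0.3651 -0.4986]
w knob 501 [0.4837 0.2298 0.1833] [0.4762 0.2235 0.1768] [0.4908 0.2387 0.1856]
tab 247 [0.4463 0.2979 0.176 ]<stdin>:6: RuntimeWarning: Mean of empty slice.
  ret = um.true_divide(
Traceback (most recent call last):
ValueError: zero-size array to reduction operation minimum which has no identity
```

Call:
step_arm(
  increments=[
    {"tx":0,"ty":-40,"tz":-8,"ax":0,"ay":0,"az":0,"claw":-0.1},
    {"tx":0,"ty":-40,"tz":-8,"ax":0,"ay":0,"az":0,"claw":-0.1},
    {"tx":0,"ty":-40,"tz":-8,"ax":0,"ay":0,"az":0,"claw":-0.1},
    {"tx":0,"ty":-40,"tz":-8,"ax":0,"ay":0,"az":0,"claw":-0.1},
    {"tx":0,"ty":-40,"tz":-8,"ax":0,"ay":0,"az":0,"claw":-0.1},
    {"tx":0,"ty":0,"tz":0,"ax":0,"ay":0,"az":0,"claw":-0.1},
    {"tx":0,"ty":0,"tz":0,"ax":0,"ay":0,"az":0,"claw":-0.1},
  ],
)

```text
time_s: 52.05
tcp_pos: [0.4094, -0.066, 0.2215]
eef_rot: [180.0, 0.1, 2.0]
contact_force: [0.1, -0.5, 0.4]
gripper_width: 0.0394
```

```bash
python3 - <<'E'
from h import *
np.set_printoptions(precision=4,suppress=True)
s=r.get_state(); print(s['time_s'],s['tcp_pos'],s['contact_force'])
w=cap('wrist'); t=cap('top'); P,u,v=cloud(t)
for n,b in [('knob',(.465,.505,.20,.26,.176,.195)),('tab',(.435,.465,.27,.33,.17,.182)),('small',(.36,.5,-.42,-.31,.04,.08)),('big',(.36,.5,-.3,-.19,.055,.09))]:
    k=box(P,*b);print(n,k.sum(),P[k].mean(0) if k.any() else '')
a=cv2.resize(t['image'][175:265,135:275],None,fx=4,fy=4,interpolation=cv2.INTER_CUBIC)
cv2.imwrite('pics/f.png',np.vstack([a,w['image'][:240]]))
E
```

```text
52.05 [ 0.4094 -0.066   0.2215] [ 0.1172 -0.5144  0.4448]
knob 31 [0.485  0.2303 0.1833]
tab 17 [0.4472 0.2991 0.1759]
small 52 [ 0.4302 -0.3589  0.0533]
big 47 [ 0.4389 -0.2489  0.0673]
```

View pics/f.png

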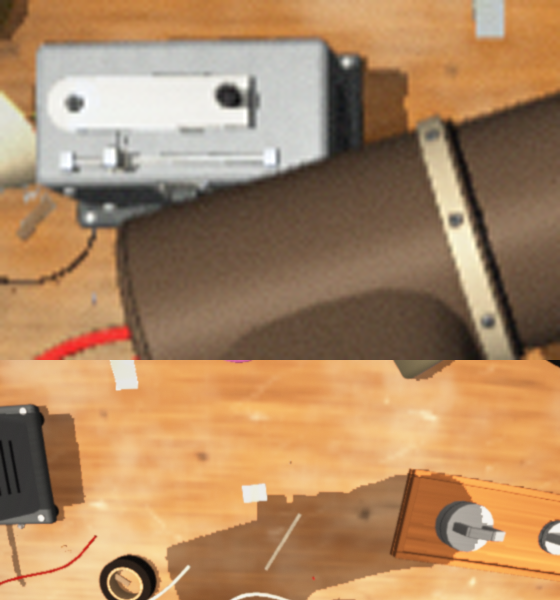

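Picture 15 shows the cover shut with its knob at (230,96), the marker at (115,157), and both weights upright in the tray at (465,527) and (553,540). The knob position matches the start to within about 1 mm. Handing in.

```bash
python3 -c "
from plant import r
print(r.close_job(), r.get_state()['time_s'])"
```

```text
the job is handed in; nothing more can be done
the job is handed in; nothing more can be done
```

The scale check is done and handed in at about 52 s on the robot's clock, out of 210 s allowed. Only weight_100 and weight_400 were on the table.

- **Cover opened:** I swung it to its stop; the knob measured 94.8°, which is about 1.65 rad.
- **weight_100:** It hung free for about 3.6 s. The hook arm rested 10.9 mm down, unchanged over most of that time. It now stands in the tray.
- **weight_400:** It hung free for about 8 s, with the hook arm 40.3 mm down and the needle at about 0.070. While it hung at rest I slid the marker. After letting go, the index was within about 0.15 mm of the needle. The weight now stands in the tray.
- **Cover shut:** The final camera check put the knob within 1 mm of where it started, and the marker still in place.

- **Where the checks disagreed:** Wrist camera positions shifted by 1–2 mm depending on the arm's pose, so I checked the closed cover against the top camera instead.
- **Hardest contact:** Setting weight_400 down in the tray pressed on it with about 21 N for a moment before I backed off. This is below the 40 N limit.
- **Not fully checked:** I saw no sign that the other things on the table moved, but I did not measure each one afterwards.

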